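Sign on at the till with the contact key

ROBOT

A 6-joint arm with a two-finger parallel gripper is mounted at the origin on a cart in front of the work surface, level with it; the furniture and walls round the work are solid. World frame = base frame: x ahead of the robot, y to its left, z up, the work surface at z = 0. Lengths are in m, angles in degrees, forces in N, time in s.
With the tool pointing down it reaches from about 0.35 to 0.875 m from the base axis. Payload 4.2 kg.
Tool frame: the origin (TCP) lies midway between the tips of the shut fingers; the grasp point (between the pads) lies 19 mm behind it; z points along the fingers, y is the direction in which the jaws open and shut (so a half turn about z gives the same grasp; the last joint's range is limited). The gripper opens to 87 mm and grips with 3 to 60 N. Pads are 19 mm wide; open, the fingers measure 117 mm over their backs; the gripper's body (75 mm by 190 mm) begins 51 mm behind the grasp point.
Start: joints at [90.963, 22.042, 0.453, 0, -68.411, -14.817], TCP at [0.15, 0.607, 0.192] pointing down, gripper open.
Joint ranges: [-179.83, 179.83], [-69.29, 118.12], [-61.27, 80.66], [-181.25, 117.63], [-171.15, -9.14], [-177.46, 177.46]. Speed limits (degrees/s): [159.86, 159.86, 180, 180, 180, 180].

INTERFACE

Orientations are given as a 3x3 rotation matrix whose columns are the frame's x, y, z axes.
In Python, from station import sense, capture, calibration, finish_job gives the robot as it stands.
- The arm moves only by the tool carry_out, never from a script. Its argument "commands" is one flat list of numbers, 6 for each row, row after row: the shift along the tool's x, y, z in mm, then the turn, a rotation vector about the tool's x, y, z in rad. A call has 1 to 5 rows; each row shifts and turns the pose as measured when the row begins, along the tool's axes as they then stand; what a row does not reach is not made up. A row lasts 1/8 s, in which the tool goes at most 62.5 mm and 10.7 degrees, less where a joint would pass 70% of its speed; a pose out of reach is approached as far as the arm can. A call is refused whole if a number of a shift passes 62.5 or a number of a turn 0.188, either way. A call with a gripper value outside its range is refused whole. "grip" is the finger opening in mm, from 0 to 87, set as the call begins (left out, the last holds). The fingers move at their own pace and stop on an object; the grip force is fixed at half the most. Time passes only in rows, so rows that do not move let the fingers close. It gives the time, the measured TCP pose, the force and the opening at its end, in the units of the state.
- sense(): the state, without advancing time (a new reading comes with each control period).
- capture(name): name is "side" or "top" or "wrist"; returns the picture (400x640x3 uint8, red, green, blue); there is no depth.
- calibration(name): a dict with "fx", "fy", "cx", "cy" (pixels), "rvec" (rotation vector, rad) and "tvec" (3), from world to camera coordinates, as OpenCV has them. Camera axes: x right, y down, z forward; pixel columns grow to the right and rows downward; lengths in m; the calibration is good to about 2 mm. The wrist camera is an equidistant fisheye: a pixel r from the principal point sees the ray r / f radians off the axis. A picture is of the moment at which its call begins: read the wrist's pose just before it. calibration takes no time and is no camera call; for the wrist camera it gives the pose at the moment of the call.
- finish_job(): hands the job in, once; it reports no verdict.
The state is a dict: "time_s": time; "joints": joint angles; "joint_velocities": joint speeds; "effort": joint torques, N m; "tcp_pos": TCP position; "ee_rot": TCP orientation; "wrist_force": force on the tool from outside, world axes, zero at the start; "moment": the same for the moment, N m; "gripper_width": opening from 0.0 (shut) to 1.0 (fully open).
Only numpy, scipy, OpenCV 4.12 (cv2) and the standard library are available. Lean on these libraries where they do the work, as an engineer would, in place of code of your own. Each camera call takes 0.05 s, during which the arm holds its last target.

TASK

Sign on at the till: lift the contact key (the flat grip that ends in a round steel button) up and off its hook on the key rail, and hold its button end square in the round cup of the sloping key reader, pressing lightly so that the sprung contact in the cup is pushed in. The till stays signed on only while the key is held there, so finish still holding it on the reader; leave the other two things hanging and everything else on the counter as it is.

Things in the scene. Friction and masses are not known exactly. Their poses are not given: they have to be found in the camera images.
- key_grip (a point): Centre of the contact key, the thing to take: 74 mm long, about 45 g, hanging upright on any one of the hooks (its z up, y along the row of hooks). Flat black grip 24 mm wide (y), 14 mm thick (x), from 26 mm below this point to 18 mm above. Below the grip a 20 mm wide, 2.5 mm high collar, then the round steel button, 16 mm wide, 8.5 mm long.
- key_tip (a point): Centre of the flat end face of the key's round button, 37 mm below key_grip along the key's own axis (-z of the key); same axes.
- contact_key: The same contact key; origin at the centre of the top bar of its wire loop, 35.5 mm above key_grip on the key's axis, same axes. Wire 3 mm; the loop stands in the key's y-z plane, 22 mm wide outside, opening 16 mm wide and 16 mm high; its bar rests on the hook.
- key_rail: Dark sheet-steel stand, fixed; origin at the centre of its underside, z up, hooks pointing to -x. Foot plate 100 (x) x 232 (y) x 4 mm; open back frame (two uprights and a cross bar) 129 mm high at x = 31 to 35 mm. Three flat hooks, 8 mm wide and 3 mm thick, at y = +75, 0, -75 mm, upper faces at z = 122 mm.
- hook_middle (a point): Point on the upper face of the middle hook where a loop hangs; same axes as key_rail. The hook ends 18 mm from here towards -x in a tip turned up 7 mm: a hung thing must rise more than 7 mm (the contact key at most 13 mm, then its grip meets the hook's underside) before it can be drawn off towards -x.
- cupboard_key: Cupboard key hanging on another hook: black grip 26 mm wide and flat toothed brass blade, 83 mm long in all; origin at the centre of the top bar of its wire loop, z up. Leave it hanging.
- bottle_opener: Flat steel bottle opener hanging on another hook, 28 mm wide, 83 mm long in all; origin at the centre of the top bar of its wire loop, z up. Leave it hanging.
- reader_cup (a point): Centre of the mouth of the reader's round cup, flush with the face, 86 mm above the counter. z points straight out of the cup, leaning 0.45 rad (26 degrees) from vertical to the reader's front; y is level. Cup 22 mm wide, 12 mm deep, in a fixed 72 x 68 mm head, a steel ring round it. In it a sprung brass contact, its top 2 mm below the mouth.
- reader_contact (a joint): How far the reader's sprung contact is pushed in along the cup's axis (m): 0 free, 0.005 at its stop. It starts to move at 1.4 N and needs 4.9 N to reach its stop.
- reader: The key reader's foot, fixed; origin at the centre of its underside, front towards -x.
- counter_bell: Domed call bell, 72 mm wide, 58 mm high, standing loose; origin under its centre. Leave it alone.
- order_pad: Yellow order pad, 140 x 88 x 11 mm, lying loose on the counter; origin under its centre. Leave it alone.

How it is judged (in metres and radians):
On the way, in this order (a step that is already met when the one before it is completed fails the run):
1. the contact key is held in the fingers, lifted off its hook and clear of the rail (contact force between the fingers and contact_key above 0.5 N and contact force between contact_key and key_rail below 0.05 N and distance of key_grip from where it was at the start of the episode above 0.05 m and height (world z) of key_tip above 0.03 m), for 0.1 s.
2. the key's button is in the reader's cup and pushes the sprung contact in (value of joint reader_contact above 0.001 m and contact force between contact_key and reader above 1 N), for 0.3 s.
At the end, for the whole second after the job is handed in: The fingers hold the contact key at rest, its button in the reader's cup (tip within 5 mm of the cup's axis, key within 10 degrees of it), the sprung contact pushed in 1 mm or more with 1 to 10 N; the cupboard key and the opener still hang (all of step 2 and z of key_tip in the frame of reader_cup between -0.0095 and -0.0025 m and x of key_tip in the frame of reader_cup between -0.005 and 0.005 m and y of key_tip in the frame of reader_cup between -0.005 and 0.005 m and angle between the z axis of contact_key and the z axis of reader_cup, either way round below 0.17 rad and contact force between contact_key and reader below 10 N and contact force between the fingers and contact_key above 0.5 N and linear speed of contact_key below 0.02 m/s and height (world z) of each of cupboard_key, bottle_opener above 0.118 m); the arm keeps its last pose, push and grip.
It fails at once if the key is rammed into the reader (more than 20 N) (contact force between contact_key and reader above 20 N).
It fails at once if the cupboard key is knocked off or taken from its hook (height (world z) of cupboard_key below 0.11 m or distance of cupboard_key from where it was at the start of the episode above 0.025 m).
It fails at once if the bottle opener is knocked off or taken from its hook (height (world z) of bottle_opener below 0.11 m or distance of bottle_opener from where it was at the start of the episode above 0.025 m).
It fails at once if the bell or the order pad is pushed away (distance of any of counter_bell, order_pad from where it was at the start of the episode above 0.03 m).
It also fails if it takes over 38 s, if anything falls off the work surface, if the arm or the gripper's body presses on something with over 40 N, if the wrist force passes 120 N, or if a joint passes its speed limit or range.

## Working session

There is one attempt and no reset: what is moved stays moved. The work goes in short steps, Python scripts to look and compute and a tool call to move; the robot and the scene stay as the last step left them, time stands still between calls to the robot, and variables do not carry over. Pictures are saved under pics/ and viewed, and the job is handed in when it is done.

Besides the shell and the picture viewer there is one more tool, called after ">>>" as a command line: name --argument value ..., lists and objects as JSON in quotes. carry_out: Moves the arm, as the interface text tells. Its arguments: {"type":"object","properties":{"commands":{"type":"array"},"grip":{"type":"number"}},"required":["commands"]}

```bash
mkdir -p pics; ls; python3 - <<'E'
from station import *
import cv2
print(sense())
for n in ["side","top","wrist"]:
    print(n,calibration(n))
    cv2.imwrite(f"pics/{n}0.png",capture(n)[:,:,::-1])
E
```

```text
pics
{'time_s': 0.0, 'joints': array([ 9.09633525e+01,  2.20905414e+01,  3.79935766e-01, -2.70443140e-02,
       -6.84100231e+01, -1.48177317e+01]), 'joint_velocities': array([-0.01862742,  0.02272091, -0.00750267, -0.02249234, -0.02468015,
        0.01687209]), 'effort': array([ 4.48634955e-04, -3.90662134e+01,  1.87393588e+01,  4.21975762e+00,
        1.09255279e-02, -1.90472188e-04]), 'tcp_pos': array([0.14948141, 0.60618287, 0.19066808]), 'ee_rot': array([[ 9.70865760e-01, -2.39623690e-01, -4.03437659e-04],
       [-2.39624002e-01, -9.70863469e-01, -2.11240998e-03],
       [ 1.14500590e-04,  2.14753987e-03, -9.99997687e-01]]), 'wrist_force': array([ 1.09135265, -0.24188424, -0.64659239]), 'moment': array([-0.01554218,  0.00928853, -0.02473532]), 'gripper_width': 0.9994646074463495}
side {'fx': 516.6386294593835, 'fy': 516.6386294593835, 'cx': 322.77369003990816, 'cy': 203.00686030210852, 'rvec': array([ 1.74399699, -1.18584732,  0.76832313]), 'tvec': array([-0.25557707,  0.28888861,  0.91439702])}
top {'fx': 385.63677733757515, 'fy': 385.63677733757515, 'cx': 326.2150776333751, 'cy': 200.69431913986463, 'rvec': array([ 2.13011333, -2.13891529,  0.170727  ]), 'tvec': array([-0.0350467 ,  0.52300292,  0.97769262])}
wrist {'fx': 309.70691628693146, 'fy': 309.70691628693146, 'cx': 318.7503101436098, 'cy': 201.1085917039363, 'rvec': array([-1.82817029,  2.33711334,  0.30180009]), 'tvec': array([ 0.62539433, -0.03252317,  0.38856575])}
```

View pics/side0.png

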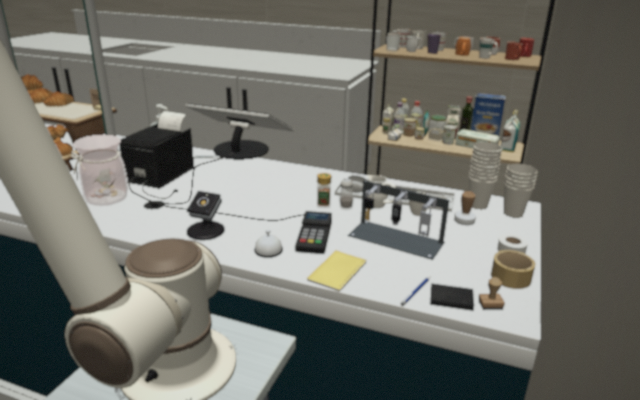

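View pics/top0.png

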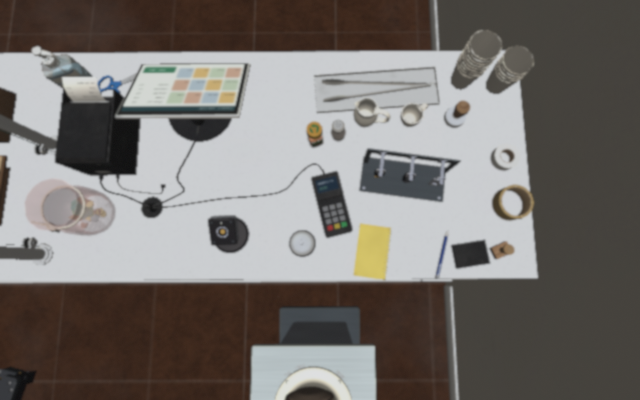

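View pics/wrist0.png

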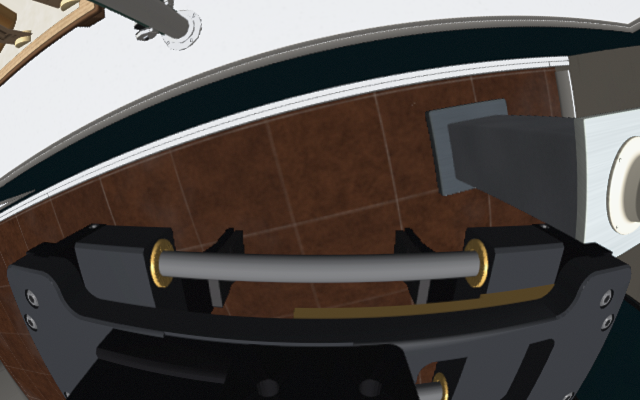

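```bash
cat > h.py <<'E'
import numpy as np, cv2
from station import *
def cam(n):
    c=calibration(n); R=cv2.Rodrigues(c['rvec'])[0]; t=c['tvec']
    K=np.array([[c['fx'],0,c['cx']],[0,c['fy'],c['cy']],[0,0,1]]); return K,R,t
def ray(n,uv,cal=None):
    K,R,t=cal or cam(n)
    if n=='wrist':
        a=(np.array(uv,float)-K[:2,2])/K[0,0]; r=np.hypot(*a)
        d=np.r_[a/r*np.sin(r),np.cos(r)] if r>1e-9 else np.array([0,0,1.])
    else: d=np.linalg.inv(K)@np.r_[uv,1.]
    d=R.T@d; return -R.T@t, d/np.linalg.norm(d)
def atz(n,uv,z,cal=None):
    o,d=ray(n,uv,cal); return o+d*(z-o[2])/d[2]
def proj(n,P,cal=None):
    K,R,t=cal or cam(n); p=R@np.asarray(P,float)+t
    if n=='wrist':
        r=np.hypot(p[0],p[1]); th=np.arctan2(r,p[2]); return K[:2,2]+K[0,0]*th*p[:2]/r
    return (K@p)[:2]/p[2]
def tri(obs):
    A=np.zeros((3,3));b=np.zeros(3)
    L=[]
    for o,d in obs:
        M=np.eye(3)-np.outer(d,d);A+=M;b+=M@o
    X=np.linalg.solve(A,b); return X,[np.linalg.norm((np.eye(3)-np.outer(d,d))@(X-o)) for o,d in obs]
def save(im,f,box=None,s=1):
    if box: im=im[box[1]:box[3],box[0]:box[2]]
    cv2.imwrite('pics/'+f,cv2.resize(im,None,fx=s,fy=s,interpolation=cv2.INTER_CUBIC)[:,:,::-1])
E
python3 - <<'E'
from h import *
s=cv2.imread('pics/side0.png')[:,:,::-1];t=cv2.imread('pics/top0.png')[:,:,::-1]
save(s,'s1.png',(330,160,470,265),5.7)
save(s,'s2.png',(170,170,270,250),8)
save(t,'t1.png',(350,140,470,210),6.6)
save(t,'t2.png',(195,200,265,260),8)
E
```

```text
(no output)
```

View pics/s1.png

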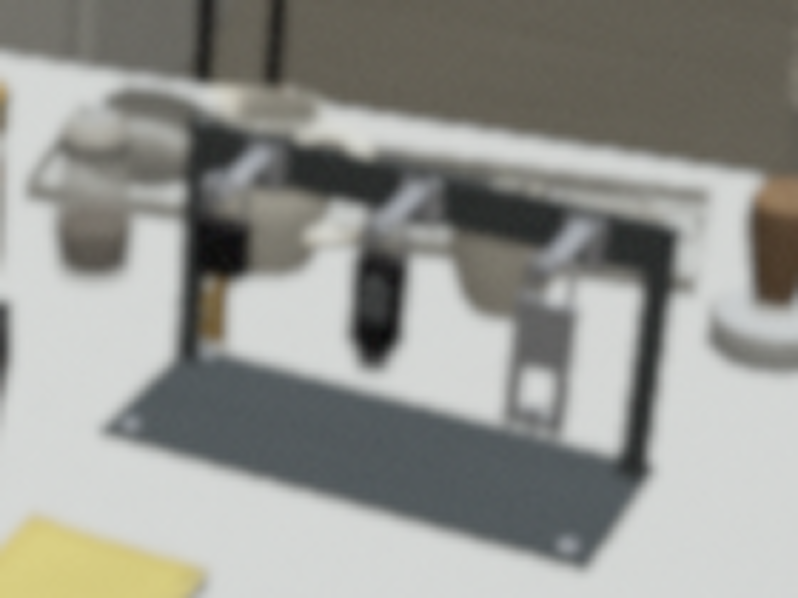

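View pics/s2.png

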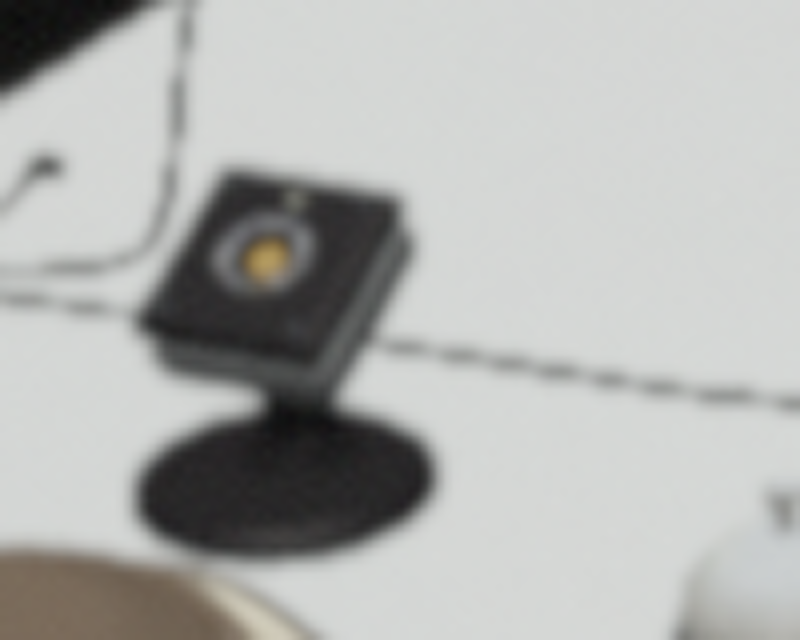

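View pics/t1.png

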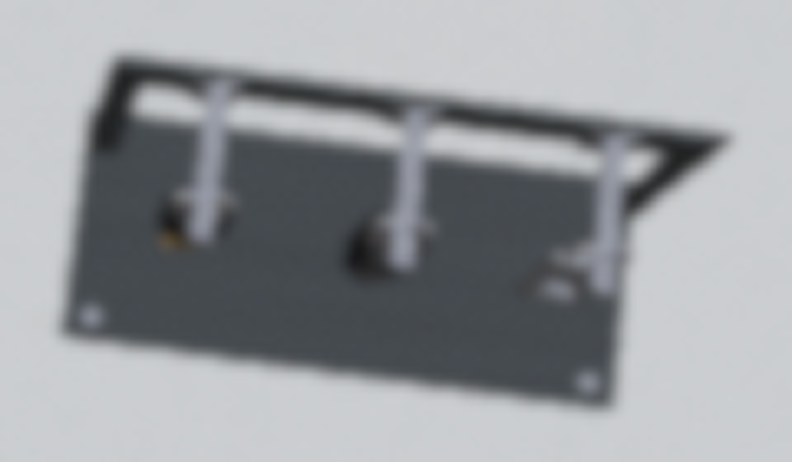

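View pics/t2.png

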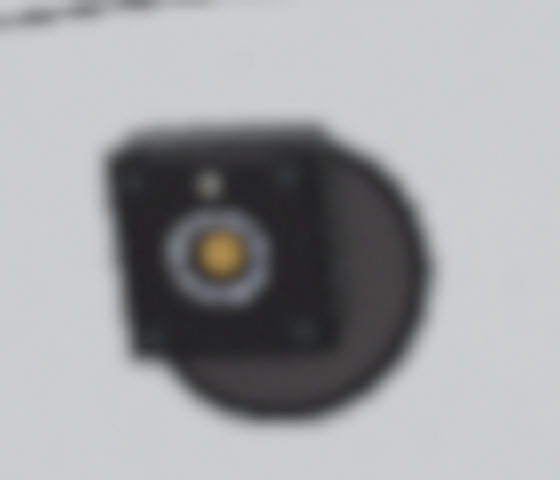

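```bash
python3 - <<'E'
from h import *
np.set_printoptions(precision=4,suppress=True)
T=lambda x,y:(350+x/6.6,140+y/6.6); S=lambda x,y:(330+x/5.7,160+y/5.7)
for n,p,z in [('FL',(62,335),.004),('FR',(612,405),.004),('bL',(92,316),.004),('bR',(588,381),.004),('hookmid tip',(402,268),.127),('root',(418,105),.122),('L tip',(203,240),.127),('L root',(220,82),.122),('R tip',(603,290),.127),('R root',(618,132),.122)]:
    print(n,atz('top',T(*p),z))
for n,p,z in [('FL',(105,430),.004),('FR',(585,567),.004),('bL',(132,425),.004),('bR',(568,543),.004),('BR',(648,470),.004),('tip M',(380,217),.127),('tip L',(207,190),.127),('tip R',(540,265),.127)]:
    print(n,atz('side',S(*p),z))
tc=(195+218/8,200+255/8);sc=(170+263/8,170+253/8)
print(tri([ray('top',tc),ray('side',sc)]),atz('top',tc,.086),atz('side',sc,.086))
# reader face corners top / side ; foot
t2=lambda x,y:(195+x/8,200+y/8); s2=lambda x,y:(170+x/8,170+y/8)
print('foot',atz('top',t2(285,270),.0),atz('side',s2(285,487),.0))
for a,b in [((108,152),(228,170)),((325,140),(402,205)),((340,352),(315,362)),((132,355),(145,322))]:
    print('corner',tri([ray('top',t2(*a)),ray('side',s2(*b))]))
E
```

```text
FL [ 0.5566 -0.1287  0.004 ]
FR [ 0.526  -0.3567  0.004 ]
bL [ 0.5646 -0.1414  0.004 ]
bR [ 0.5361 -0.3473  0.004 ]
hookmid tip [ 0.5578 -0.2446  0.127 ]
root [ 0.6215 -0.2542  0.122 ]
L tip [ 0.5688 -0.1713  0.127 ]
L root [ 0.6309 -0.18    0.122 ]
R tip [ 0.5491 -0.3185  0.127 ]
R root [ 0.6107 -0.3288  0.122 ]
FL [ 0.5596 -0.1314  0.004 ]
FR [ 0.5261 -0.3563  0.004 ]
bL [ 0.5688 -0.1414  0.004 ]
bR [ 0.5428 -0.346   0.004 ]
BR [ 0.6195 -0.368   0.004 ]
tip M [ 0.5728 -0.2463  0.127 ]
tip L [ 0.5701 -0.1697  0.127 ]
tip R [ 0.5529 -0.3191  0.127 ]
(array([0.4377, 0.2222, 0.0886]), [np.float64(0.00016477129828008252), np.float64(0.00016477129828011163)]) [0.4378 0.2231 0.086 ] [0.4423 0.2252 0.086 ]
foot [0.4398 0.2236 0.    ] [0.4435 0.2257 0.    ]
corner (array([0.469 , 0.2547, 0.0987]), [np.float64(0.00030750161199164666), np.float64(0.00030750161199166807)])
corner (array([0.4719, 0.1895, 0.0966]), [np.float64(0.001440643905584349), np.float64(0.001440643905584353)])
corner (array([0.4086, 0.1869, 0.0705]), [np.float64(0.0005919171061322005), np.float64(0.000591917106132191)])
corner (array([0.4086, 0.2508, 0.0722]), [np.float64(0.0021701612409712606), np.float64(0.0021701612409713747)])
```

>>> carry_out --commands '[34, 49, -5, 0, 0, 0, 34, 49, -5, 0, 0, 0, 34, 49, -5, 0, 0, 0, 34, 49, -5, 0, 0, 0, 34, 49, -5, 0, 0, 0]' --grip 45

```text
time_s: 0.78
tcp_pos: [0.2571, 0.3217, 0.2137]
ee_rot: [[0.972, -0.235, -0.001], [-0.235, -0.972, -0.008], [0.001, 0.008, -1.0]]
wrist_force: [1.2, -0.2, 1.0]
gripper_width: 0.553
```

```bash
python3 - <<'E'
from h import *
import pickle
s=sense();c=cam('wrist');im=capture('wrist');save(im,'w1.png');pickle.dump((s,c),open('w1.pkl','wb'))
print(s['tcp_pos'],s['joints'], -c[1].T@c[2], c[1][2])
E
```

```text
[0.2571468  0.32172319 0.21366591] [ 74.27495786  -0.206728   -24.69341371   0.09843293 -65.94884646
   2.10747775] [0.32387407 0.30804635 0.40647401] [-0.24788695  0.05361838 -0.96730405]
```

View pics/w1.png

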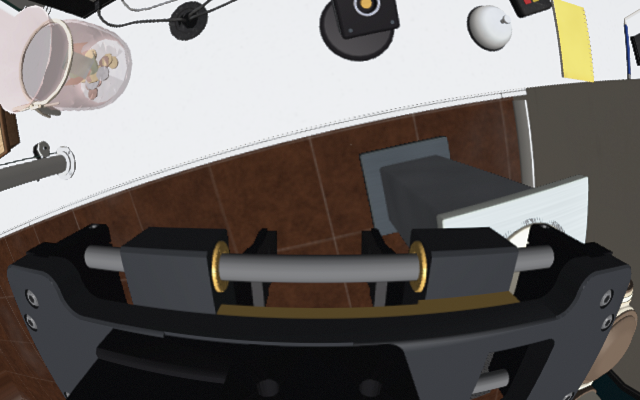

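>>> carry_out --commands '[34, 49, -6, 0, 0, -0.01, 34, 49, -6, 0, 0, -0.01, 34, 49, -6, 0, 0, -0.01, 34, 49, -6, 0, 0, -0.01, 34, 49, -6, 0, 0, -0.01]'

```text
time_s: 1.45
tcp_pos: [0.3697, 0.0377, 0.2477]
ee_rot: [[0.984, -0.181, 0.001], [-0.181, -0.983, -0.008], [0.003, 0.007, -1.0]]
wrist_force: [1.1, 0.6, 0.0]
gripper_width: 0.517
```

>>> carry_out --commands '[28, 44, 0, 0, 0, -0.02, 28, 44, 0, 0, 0, -0.02, 28, 44, 0, 0, 0, -0.02, 28, 44, 0, 0, 0, -0.02]'

```text
time_s: 1.95
tcp_pos: [0.4554, -0.1608, 0.2502]
ee_rot: [[0.995, -0.101, 0.005], [-0.101, -0.995, -0.006], [0.006, 0.005, -1.0]]
wrist_force: [0.4, 0.4, 0.1]
gripper_width: 0.521
```

```bash
python3 - <<'E'
from h import *
import pickle
s=sense();c=cam('wrist');im=capture('wrist');save(im,'w2.png');pickle.dump((s,c),open('w2.pkl','wb'))
print(s['time_s'],s['tcp_pos'],s['joints'], -c[1].T@c[2], c[1][2],s['ee_rot'])
E
```

```text
1.95 [ 0.45535521 -0.16079088  0.25021796] [  0.12778045   5.47091104 -13.39781737   0.36133526 -70.84647017
  83.96224999] [ 0.52259735 -0.16554779  0.44331719] [-0.24834578  0.02129424 -0.96843736] [[ 0.99488046 -0.10093546  0.00499005]
 [-0.10090541 -0.99487825 -0.00594623]
 [ 0.00556468  0.00541226 -0.99996987]]
```

View pics/w2.png

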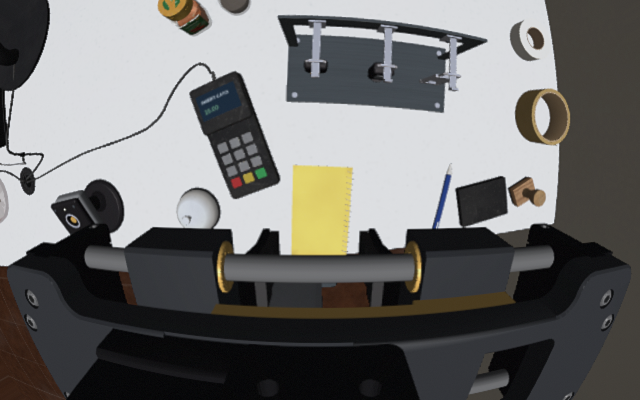

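```bash
python3 - <<'E'
from h import *
t=cv2.imread('pics/w2.png')[:,:,::-1]
save(t,'w2a.png',(270,0,500,125),3.47)
save(t,'w2b.png',(40,170,140,245),8)
E
```

```text
(no output)
```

View pics/w2a.png

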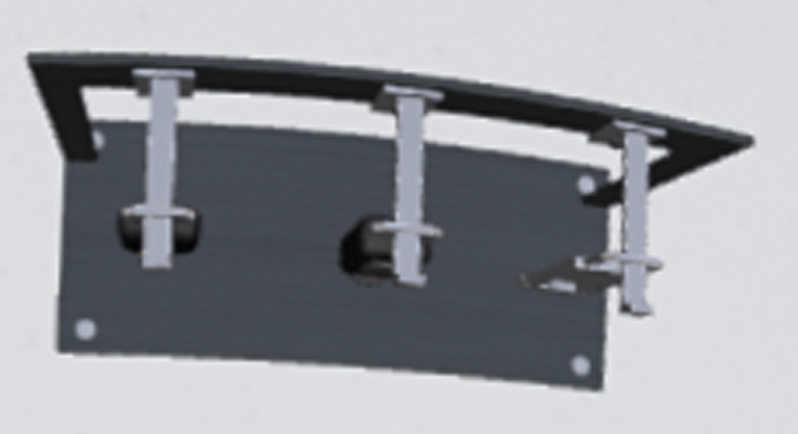

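View pics/w2b.png

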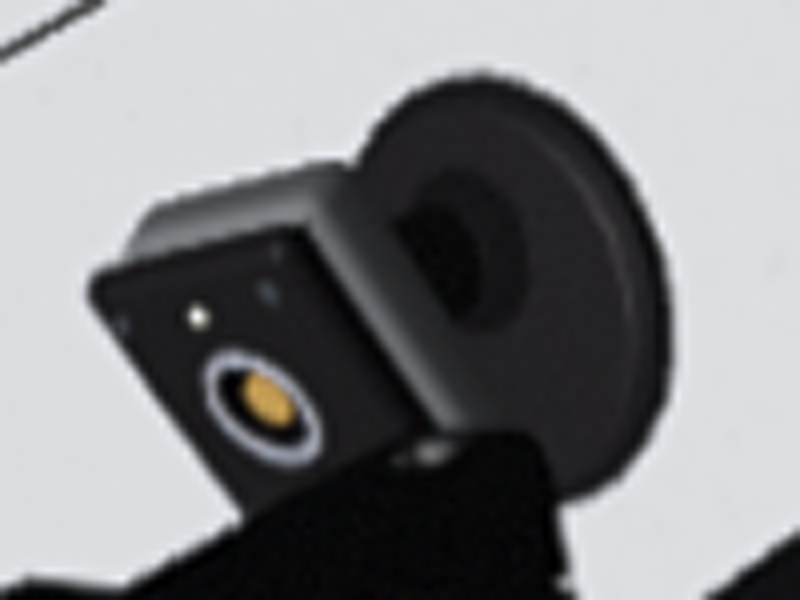

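```bash
python3 - <<'E'
from h import *
import pickle
np.set_printoptions(precision=4,suppress=True)
s,c=pickle.load(open('w2.pkl','rb'))
W=lambda x,y:(270+x/3.47,y/3.47)
for n,p,z in [('FL',(58,352),.004),('FR',(602,390),.004),('L',(160,212),.125),('M',(408,230.5),.125),('R',(633,262),.125),('Ma',(375,227),.125),('Mb',(441,234),.125),('tip',(410,278),.128),('root',(415,93),.122)]:
    print(n,atz('wrist',W(*p),z,c))
w=(40+264/8,170+406/8)
t2=lambda x,y:(195+x/8,200+y/8); s2=lambda x,y:(170+x/8,170+y/8)
print('cup',atz('wrist',w,.086,c),tri([ray('wrist',w,c),ray('top',t2(218,255)),ray('side',s2(263,253))]))
s1,c1=pickle.load(open('w1.pkl','rb'))
print('cup w1',atz('wrist',(369,4),.086,c1))
E
```

```text
FL [ 0.5581 -0.1259  0.004 ]
FR [ 0.5258 -0.3535  0.004 ]
L [ 0.587  -0.1708  0.125 ]
M [ 0.5762 -0.2437  0.125 ]
R [ 0.5654 -0.3164  0.125 ]
Ma [ 0.5777 -0.2337  0.125 ]
Mb [ 0.5748 -0.2538  0.125 ]
tip [ 0.5612 -0.242   0.128 ]
root [ 0.621 -0.252  0.122]
cup [0.439  0.2255 0.086 ] (array([0.4386, 0.2228, 0.088 ]), [np.float64(0.0009531574383034296), np.float64(0.000989781807914688), np.float64(0.00010120910498797938)])
cup w1 [0.4374 0.224  0.086 ]
```

```bash
cat >> h.py <<'E'
from scipy.spatial.transform import Rotation as Ro
def to(P,Rt):
    s=sense();R=s['ee_rot']; sh=R.T@(np.array(P)-s['tcp_pos'])*1e3; rv=Ro.from_matrix(R.T@Rt).as_rotvec()
    n=max(np.linalg.norm(sh)/62.5,np.linalg.norm(rv)/.186)
    print('t',s['time_s'],'shift',sh.round(1),'rv',rv.round(4),'rows>=',round(n,2)); return sh,rv
def Rail(yaw=-8.2):
    a=np.radians(yaw);x=np.array([np.cos(a),np.sin(a),0]);z=np.array([0,0,-1.]);return np.c_[x,np.cross(z,x),z]
E
python3 - <<'E'
from h import *
to((.576,-.245,.20),Rail())
print(proj('wrist',sense()['tcp_pos']))
E
```

```text
t 2.0 shift [125.8  66.8  50.8] rv [ 0.008  -0.0055  0.0388] rows>= 2.42
[320.68947167 227.06333073]
```

>>> carry_out --commands '[31, 17, 12, 0.002, -0.001, 0.01, 31, 17, 12, 0.002, -0.001, 0.01, 31, 17, 12, 0.002, -0.001, 0.01, 31, 17, 12, 0.002, -0.001, 0.01, 0, 0, 0, 0, 0, 0]'

```text
time_s: 2.62
tcp_pos: [0.5751, -0.2527, 0.198]
ee_rot: [[0.989, -0.151, -0.002], [-0.151, -0.989, 0.002], [-0.003, -0.001, -1.0]]
wrist_force: [-0.3, -0.3, 0.4]
gripper_width: 0.519
```

```bash
python3 - <<'E'
from h import *
import pickle
to((.576,-.245,.20),Rail())
s=sense();c=cam('wrist');im=capture('wrist');save(im,'w3.png',(220,120,420,270),4);pickle.dump((s,c),open('w3.pkl','wb'))
print(proj('wrist',(.576,-.245,.125),c),proj('wrist',s['tcp_pos'],c))
to((.576,-.245,.20),Rail())
E
```

```text
t 2.625 shift [-0.3 -7.7 -2. ] rv [-0.0015  0.0026 -0.008 ] rows>= 0.13
[311.64893138 199.52960694] [320.64587857 226.99003084]
t 2.675 shift [ 0.3 -7.3 -1. ] rv [-0.0014  0.0016 -0.0073] rows>= 0.12
```

View pics/w3.png

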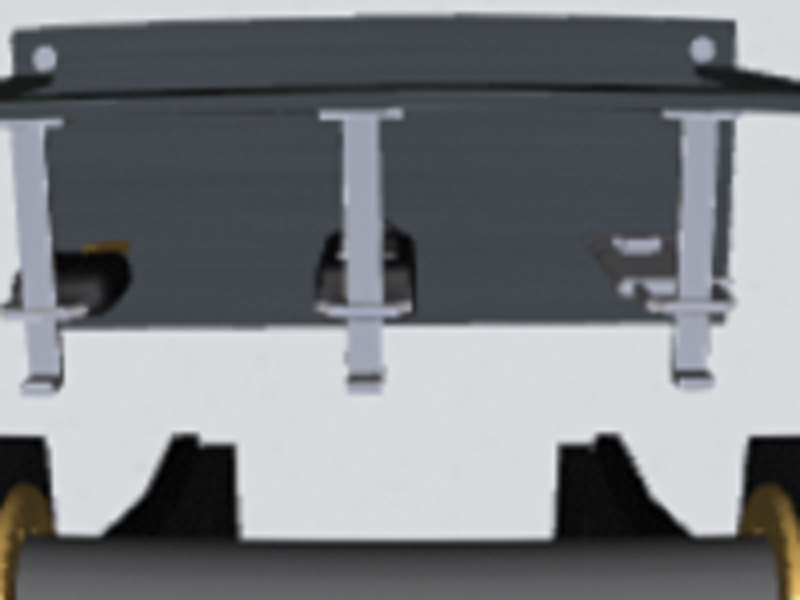

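```bash
python3 - <<'E'
from h import *
import pickle
np.set_printoptions(precision=4,suppress=True)
s,c=pickle.load(open('w3.pkl','rb'))
W=lambda x,y:(220+x/4,120+y/4)
P=[atz('wrist',W(*p),.125,c) for p in [(45,312),(364,309),(690,305),(316,308),(412,309)]];print(np.array(P))
d=P[0]-P[2];print(np.degrees(np.arctan2(d[0],d[1])))
print(atz('wrist',W(365,380),.129,c))
to((.5765,-.245,.073),Rail())
E
```

```text
[[ 0.5885 -0.1728  0.125 ]
 [ 0.5781 -0.2448  0.125 ]
 [ 0.5681 -0.3173  0.125 ]
 [ 0.58   -0.2343  0.125 ]
 [ 0.5765 -0.2553  0.125 ]]
8.057233764658987
[ 0.5631 -0.2427  0.129 ]
t 2.675 shift [  1.   -7.2 126. ] rv [-0.0014  0.0016 -0.0073] rows>= 2.02
```

>>> carry_out --commands '[2, -7, 20, -0.001, 0.002, -0.007, 0, 0, 25, 0, 0, 0, 0, 0, 25, 0, 0, 0, 0, 0, 0, 0, 0, 0]'

```text
time_s: 3.18
tcp_pos: [0.5765, -0.2433, 0.1307]
ee_rot: [[0.99, -0.141, 0.004], [-0.141, -0.99, -0.0], [0.004, -0.0, -1.0]]
wrist_force: [0.5, -0.2, 0.8]
gripper_width: 0.517
```

```bash
python3 - <<'E'
from h import *
to((.5775,-.245,.073),Rail())
c=cam('wrist');im=capture('wrist');save(im,'w4.png',(220,120,420,270),4)
E
```

```text
t 3.175 shift [ 1.   1.5 57.7] rv [-0.0003 -0.0041  0.0018] rows>= 0.92
```

View pics/w4.png

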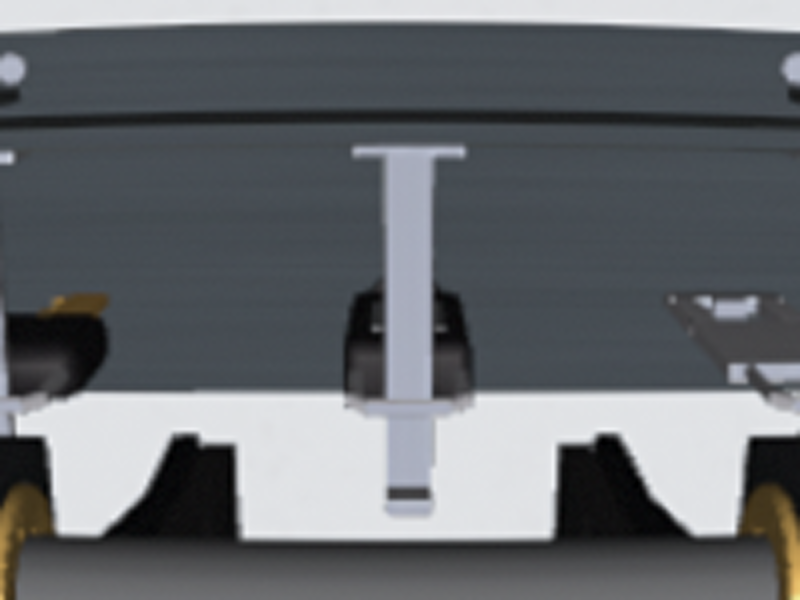

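>>> carry_out --commands '[1, 2, 20, 0, -0.004, 0.002, 0, 0, 20, 0, 0, 0, 0, 0, 17, 0, 0, 0, 0, 0, 0, 0, 0, 0]'

```text
time_s: 3.72
tcp_pos: [0.5808, -0.2463, 0.0764]
ee_rot: [[0.99, -0.142, 0.01], [-0.142, -0.99, -0.002], [0.01, 0.001, -1.0]]
wrist_force: [-0.3, -0.2, 0.2]
gripper_width: 0.515
```

```bash
python3 - <<'E'
from h import *
to((.5775,-.245,.073),Rail())
c=cam('wrist');im=capture('wrist');save(im,'w5.png',(220,120,420,270),4)
E
```

```text
t 3.725 shift [-3.4 -0.8  3.4] rv [ 0.0008 -0.0103  0.0005] rows>= 0.08
```

View pics/w5.png

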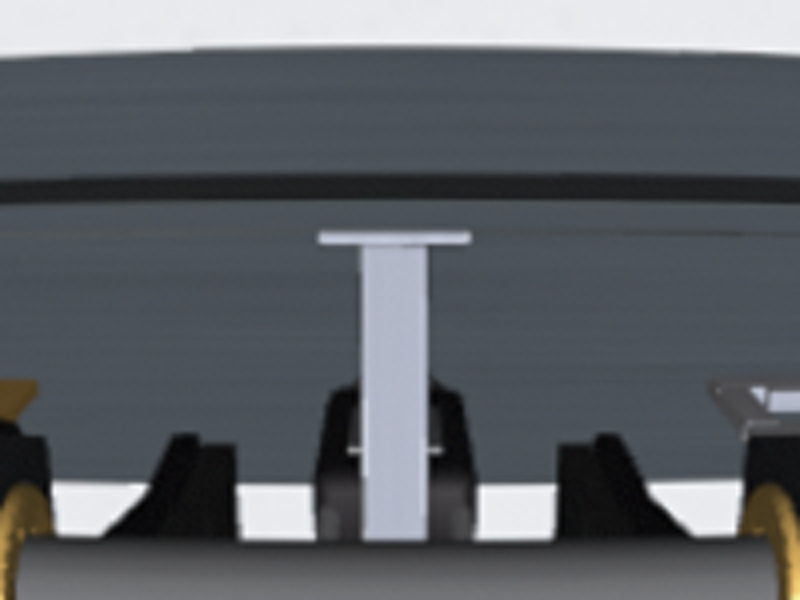

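>>> carry_out --commands '[-3, 0, 2, 0.001, -0.01, 0, 0, 0, 0, 0, 0, 0]'

```text
time_s: 4.03
tcp_pos: [0.5796, -0.2464, 0.077]
ee_rot: [[0.99, -0.142, 0.005], [-0.142, -0.99, -0.001], [0.005, 0.001, -1.0]]
wrist_force: [-0.2, -0.4, -0.4]
gripper_width: 0.518
```

>>> carry_out --commands '[0, 0, 0, 0, 0, 0, 0, 0, 0, 0, 0, 0, 0, 0, 0, 0, 0, 0, 0, 0, 0, 0, 0, 0]' --grip 10

```text
time_s: 4.53
tcp_pos: [0.5803, -0.2466, 0.0783]
ee_rot: [[0.99, -0.142, 0.007], [-0.142, -0.99, -0.002], [0.007, 0.001, -1.0]]
wrist_force: [-0.3, 0.2, -0.2]
gripper_width: 0.226
```

```bash
python3 - <<'E'
from h import *
s=sense();print(s['gripper_width']*87,s['wrist_force'])
to((.5775,-.245,.073),Rail())
E
```

```text
19.667700976920106 [-0.25587977  0.17514799 -0.16151873]
t 4.525 shift [-3.  -1.2  5.2] rv [ 0.0007 -0.0072  0.0011] rows>= 0.1
```

```bash
python3 - <<'E'
from h import *
s=sense();print(s['gripper_width']*87)
c=cam('wrist');im=capture('wrist');save(im,'w6.png',(220,120,420,270),4)
s=sense();print(s['gripper_width']*87,s['tcp_pos'])
im=capture('side');save(im,'s6.png',(330,140,470,245),5.7)
E
```

```text
19.667700976920106
20.09429702297885 [ 0.580263   -0.24655271  0.07823567]
```

View pics/w6.png

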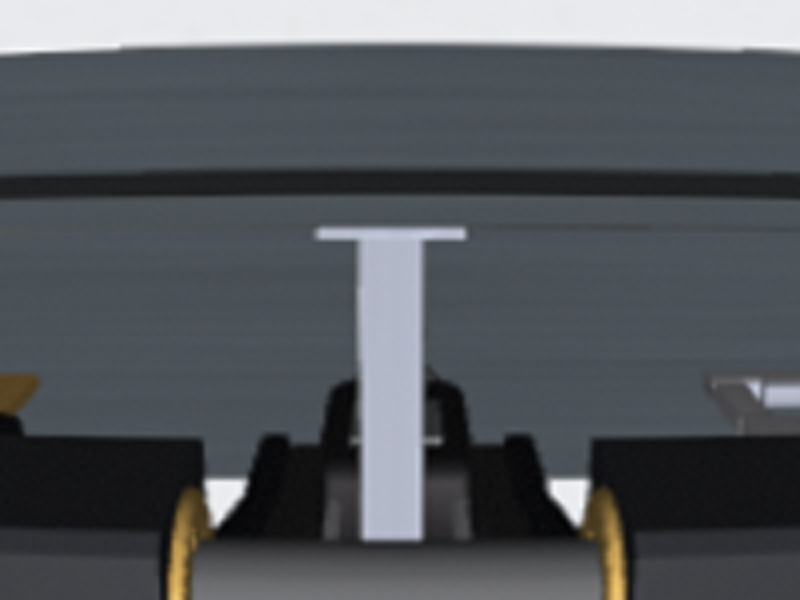

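View pics/s6.png

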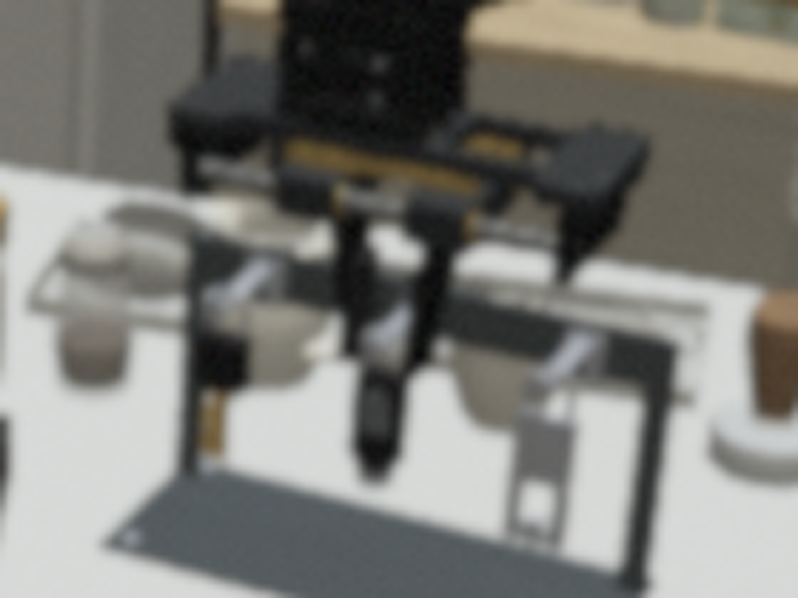

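```bash
python3 - <<'E'
from h import *
s=sense();p=s['tcp_pos'];R=s['ee_rot']
f=lambda P:((proj('side',P)-[330,140])*5.7).round()
for y in (-.022,-.012,0,.012,.022): print(y,f(p+R[:,1]*y),f(p+R[:,1]*y-R[:,2]*.019))
for z in (.125,.106,.088,.062,.051): print(z,f((.5775,-.245,z)))
print(s['gripper_width']*87)
E
```

```text
-0.022 [329. 413.] [332. 375.]
-0.012 [350. 419.] [353. 380.]
0 [376. 425.] [379. 386.]
0.012 [401. 431.] [405. 393.]
0.022 [423. 437.] [427. 398.]
0.125 [379. 330.]
0.106 [376. 370.]
0.088 [372. 407.]
0.062 [368. 460.]
0.051 [366. 482.]
20.360127091727932
```

```bash
python3 - <<'E'
from h import *
s=sense();p=s['tcp_pos'];R=s['ee_rot']
f=lambda P:((proj('wrist',P)-[220,120])*4).round()
g=lambda P:((proj('side',P)-[330,140])*5.7).round()
for b in (0,.01,.019,.03,.04,.05):
  for x in (-.0095,.0095): print(b,x,[f(p-R[:,2]*b+R[:,0]*x+R[:,1]*y) for y in(-.01,.01)],[g(p-R[:,2]*b+R[:,0]*x+R[:,1]*y) for y in(-.01,.01)])
c=cam('wrist');print(R.T@(-c[1].T@c[2]-p))
E
```

```text
0 -0.0095 [array([343., 481.]), array([462., 481.])] [array([346., 428.]), array([389., 439.])]
0 0.0095 [array([341., 373.]), array([464., 373.])] [array([363., 411.]), array([405., 422.])]
0.01 -0.0095 [array([340., 505.]), array([465., 505.])] [array([348., 408.]), array([391., 419.])]
0.01 0.0095 [array([338., 392.]), array([467., 392.])] [array([364., 391.]), array([407., 402.])]
0.019 -0.0095 [array([338., 528.]), array([468., 528.])] [array([349., 389.]), array([392., 400.])]
0.019 0.0095 [array([336., 411.]), array([471., 410.])] [array([366., 373.]), array([408., 383.])]
0.03 -0.0095 [array([334., 559.]), array([472., 558.])] [array([351., 367.]), array([394., 377.])]
0.03 0.0095 [array([332., 436.]), array([475., 436.])] [array([368., 350.]), array([411., 361.])]
0.04 -0.0095 [array([331., 590.]), array([477., 590.])] [array([353., 346.]), array([396., 356.])]
0.04 0.0095 [array([328., 462.]), array([480., 461.])] [array([369., 330.]), array([412., 340.])]
0.05 -0.0095 [array([327., 624.]), array([481., 624.])] [array([355., 325.]), array([398., 335.])]
0.05 0.0095 [array([324., 490.]), array([485., 490.])] [array([371., 309.]), array([414., 319.])]
[ 0.06843147 -0.00096321 -0.19270714]
```

```bash
python3 - <<'E'
from h import *
im=capture('side');save(im,'s7.png',(375,165,425,230),9)
im=capture('top');save(im,'t7.png',(350,120,470,210),6.6)
print(sense()['gripper_width']*87)
E
```

```text
20.142572709349807
```

View pics/s7.png

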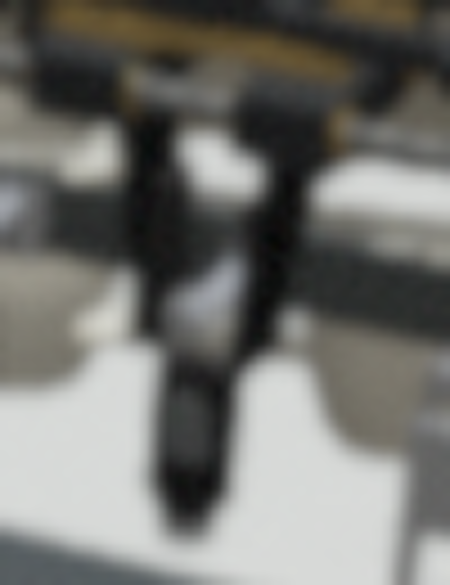

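>>> carry_out --commands '[-1, 0, 0, 0, 0, 0, -2, 0, 0, 0, -0.007, 0, 0, 0, 6, 0, 0, 0, 0, 0, 6, 0, 0, 0, 0, 0, 2, 0, 0, 0]' --grip 45

```text
time_s: 5.35
tcp_pos: [0.5768, -0.246, 0.0629]
ee_rot: [[0.99, -0.142, -0.001], [-0.142, -0.99, -0.0], [-0.001, 0.0, -1.0]]
wrist_force: [-0.7, 0.1, 0.7]
gripper_width: 0.513
```

```bash
python3 - <<'E'
from h import *
s=sense();print(s['gripper_width']*87,s['wrist_force'],s['tcp_pos'])
to((.5775,-.2465,.065),Rail())
im=capture('side');save(im,'s8.png',(345,130,455,220),7.2)
E
```

```text
44.652857196390144 [-0.68200347  0.14016255  0.65534628] [ 0.57675611 -0.24598478  0.06291477]
t 5.35 shift [ 0.8  0.4 -2.1] rv [0.0005 0.0012 0.001 ] rows>= 0.04
```

View pics/s8.png

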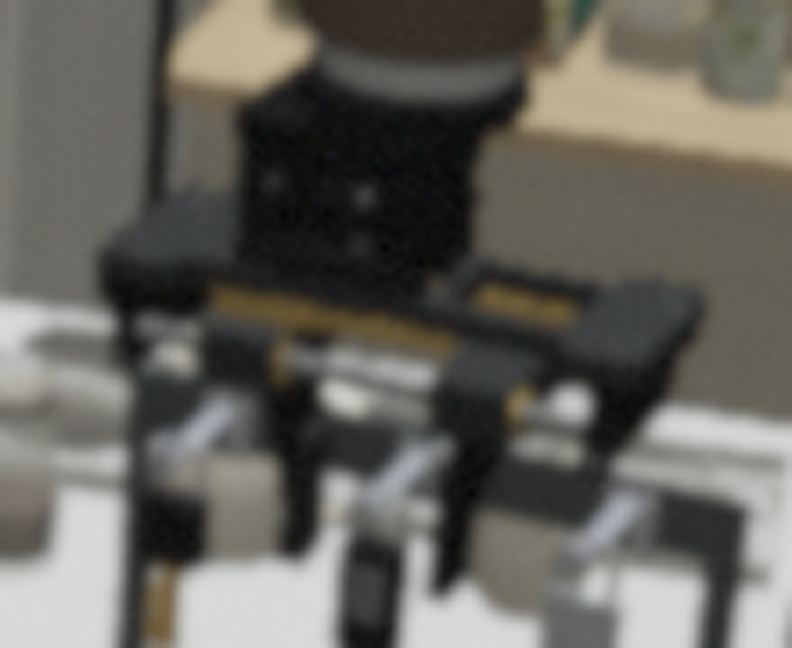

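```bash
python3 - <<'E'
from h import *
s=sense();p=s['tcp_pos'];R=s['ee_rot']
g=lambda P:((proj('side',P)-[345,130])*7.2).round()
for b in (0,.01,.02,.03,.04,.07):
  print(b,[g(p-R[:,2]*b+R[:,1]*y) for y in(-.0225,.0225)])
print('body',[g(p-R[:,2]*.07+R[:,1]*y+R[:,0]*x) for y in (-.095,.095) for x in (-.037,0,.037)])
for y in (.075,0,-.075): print([g(np.array([.5775+.1426*y-.99*.015,-.2465+.99*y+.1426*.015,.129]))])
E
```

```text
0 [array([299., 637.]), array([420., 668.])]
0.01 [array([301., 612.]), array([422., 642.])]
0.02 [array([303., 586.]), array([425., 616.])]
0.03 [array([305., 560.]), array([427., 590.])]
0.04 [array([307., 534.]), array([430., 564.])]
0.07 [array([314., 456.]), array([437., 485.])]
body [array([ 76., 448.]), array([122., 411.]), array([166., 375.]), array([609., 576.]), array([645., 533.]), array([679., 492.])]
[array([158., 447.])]
[array([360., 496.])]
[array([573., 546.])]
```

>>> carry_out --commands '[0, 0, 7, 0, 0, 0, 0, 0, 7, 0, 0, 0, 1, 0, 6, 0, 0, 0]'

```text
time_s: 5.78
tcp_pos: [0.5779, -0.2462, 0.0418]
ee_rot: [[0.99, -0.142, -0.001], [-0.142, -0.99, -0.0], [-0.001, 0.0, -1.0]]
wrist_force: [0.7, 0.7, -0.9]
gripper_width: 0.517
```

```bash
python3 - <<'E'
from h import *
s=sense();print(s['gripper_width']*87,s['wrist_force'],s['tcp_pos'])
to((.5775,-.2465,.043),Rail())
im=capture('side');save(im,'s9.png',(345,130,455,230),6)
im=capture('wrist');save(im,'w9.png',(220,120,420,270),4)
E
```

```text
45.015599836032514 [ 0.72647572  0.67856483 -0.93981049] [ 0.57793625 -0.24618649  0.04179004]
t 5.775 shift [-0.4  0.4 -1.2] rv [0.0005 0.0007 0.001 ] rows>= 0.02
```

View pics/s9.png

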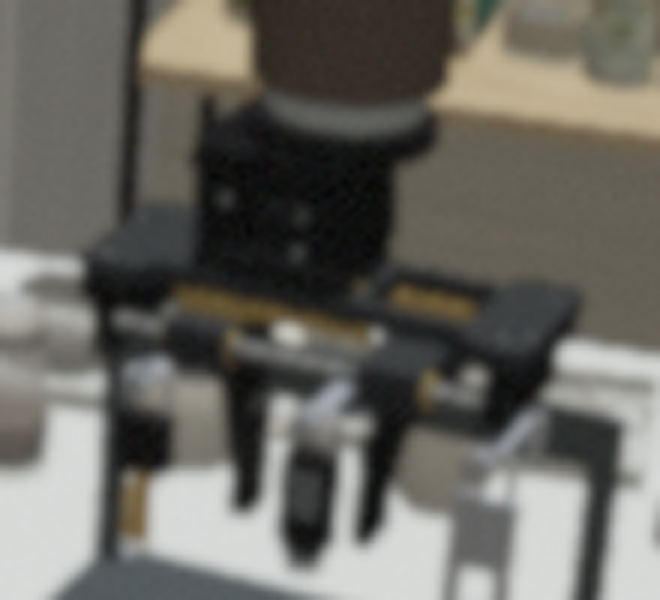

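View pics/w9.png

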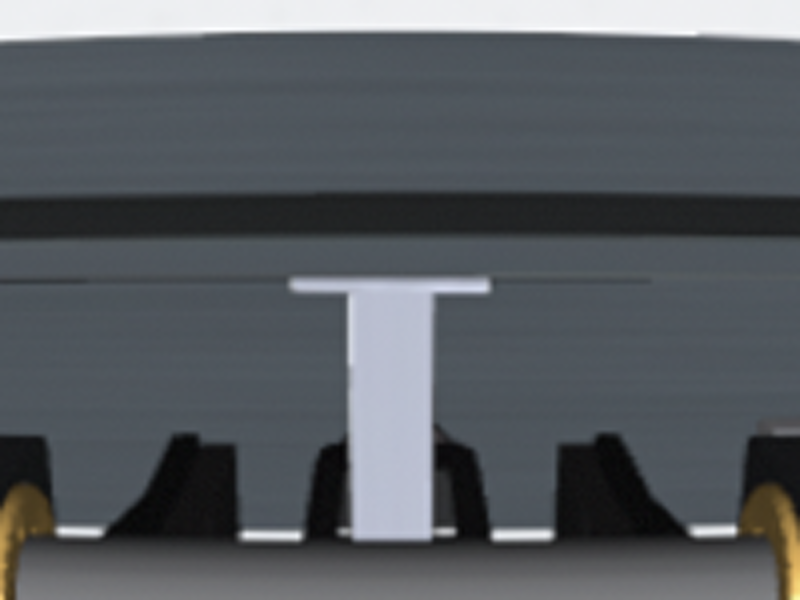

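>>> carry_out --commands '[0, 0, 0, 0, 0, 0, 0, 0, 0, 0, 0, 0, 0, 0, 0, 0, 0, 0, 0, 0, 0, 0, 0, 0]' --grip 10

```text
time_s: 6.38
tcp_pos: [0.578, -0.2462, 0.0418]
ee_rot: [[0.99, -0.142, -0.001], [-0.142, -0.99, -0.0], [-0.001, 0.0, -1.0]]
wrist_force: [0.0, 0.7, -0.3]
gripper_width: 0.274
```

```bash
python3 - <<'E'
from h import *
s=sense();print(s['gripper_width']*87,s['wrist_force'],s['tcp_pos'])
im=capture('side');save(im,'s10.png',(345,130,455,230),6)
E
```

```text
23.85880682213262 [ 0.00718503  0.69906824 -0.28553707] [ 0.57796723 -0.24615355  0.04181077]
```

View pics/s10.png

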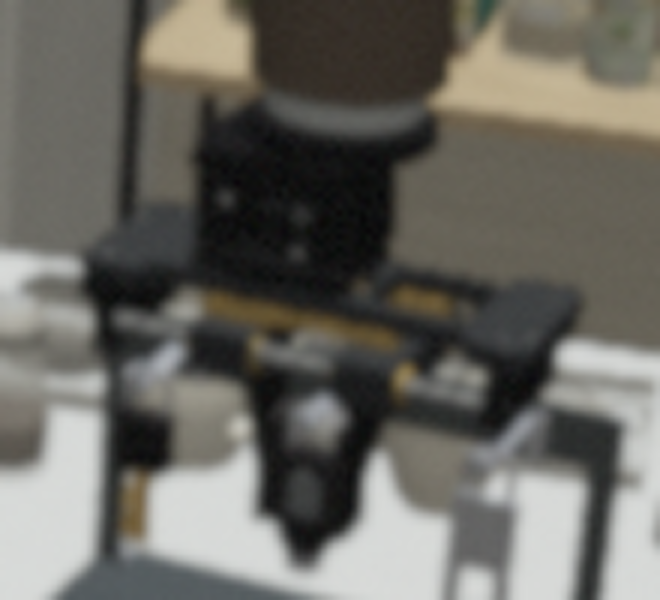

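>>> carry_out --commands '[0, 0, -5, 0, 0, 0, 0, 0, -5, 0, 0, 0, 0, 0, 0, 0, 0, 0]'

```text
time_s: 6.8
tcp_pos: [0.5782, -0.2462, 0.0528]
ee_rot: [[0.99, -0.142, -0.0], [-0.142, -0.99, -0.0], [-0.0, 0.001, -1.0]]
wrist_force: [0.6, 0.2, -0.9]
gripper_width: 0.273
```

```bash
python3 - <<'E'
from h import *
s=sense();print(s['gripper_width']*87,s['wrist_force'],s['tcp_pos'])
to((.578,-.2462,.052),Rail())
im=capture('wrist');save(im,'w11.png',(220,120,420,270),4)
E
```

```text
23.792889178697067 [ 0.64411912  0.15061592 -0.87307656] [ 0.57817943 -0.24622442  0.05281325]
t 6.8 shift [-0.2  0.   0.8] rv [0.0005 0.0004 0.001 ] rows>= 0.01
```

View pics/w11.png

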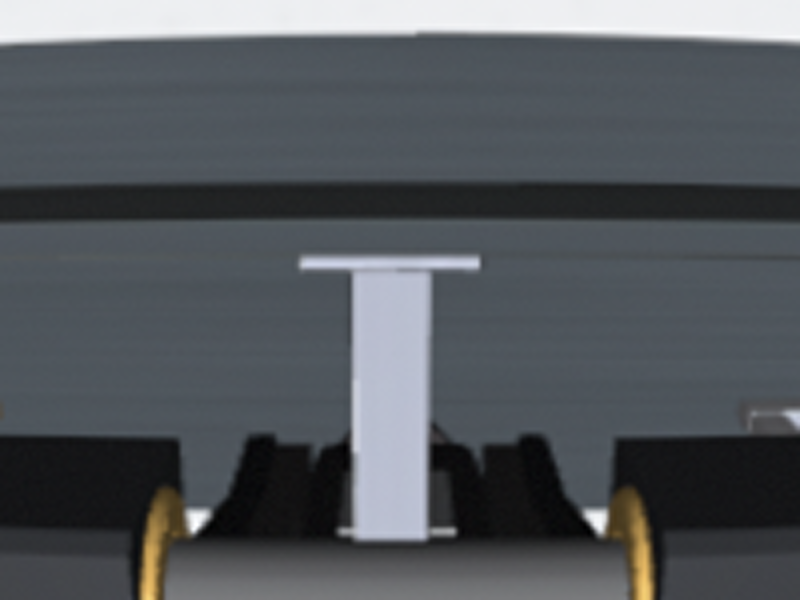

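>>> carry_out --commands '[-6, 0, 0.8, 0, 0, 0, -8, 0, 0, 0, 0, 0]'

```text
time_s: 7.1
tcp_pos: [0.5634, -0.244, 0.0513]
ee_rot: [[0.99, -0.142, -0.001], [-0.142, -0.99, -0.0], [-0.001, 0.0, -1.0]]
wrist_force: [-0.2, 0.3, -0.3]
gripper_width: 0.274
```

>>> carry_out --commands '[-8, 0, -0.5, 0, 0, 0, -10, 0, -0.5, 0, 0, 0, -15, 0, 0, 0, 0, 0, -25, 0, 0, 0, 0, 0, -30, 0, -10, 0, 0, 0]'

```text
time_s: 7.72
tcp_pos: [0.4715, -0.2308, 0.0619]
ee_rot: [[0.99, -0.142, -0.003], [-0.142, -0.99, 0.0], [-0.003, 0.0, -1.0]]
wrist_force: [0.0, -0.2, -0.3]
gripper_width: 0.269
```

```bash
python3 - <<'E'
from h import *
s=sense();print(s['gripper_width']*87,s['wrist_force'],s['tcp_pos'])
im=capture('side');save(im,'s12.png',(320,130,480,250),5)
E
```

```text
23.43985063422372 [ 0.0411596  -0.18566195 -0.34043558] [ 0.47145668 -0.23077452  0.06188621]
```

View pics/s12.png

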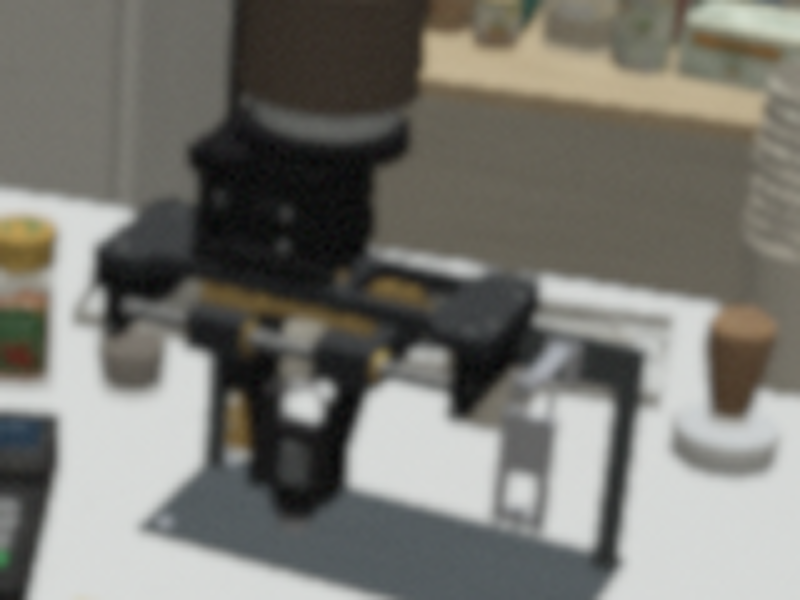

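>>> carry_out --commands '[0, 0, -45, 0, 0, 0, 0, 0, -45, 0, 0, 0, -10, -30, -45, 0, 0, -0.02, -20, -50, -5, 0, 0, -0.02, -20, -50, 0, 0, 0, -0.02]'

```text
time_s: 8.4
tcp_pos: [0.4313, -0.094, 0.2088]
ee_rot: [[0.996, -0.089, -0.003], [-0.089, -0.996, 0.003], [-0.003, -0.003, -1.0]]
wrist_force: [0.8, 1.0, -1.0]
gripper_width: 0.271
```

>>> carry_out --commands '[-22, -55, 0, 0, 0, -0.02, -22, -55, 0, 0, 0, -0.02, -22, -55, 0, 0, 0, -0.02, -22, -55, 0, 0, 0, -0.02, -22, -50, 0, 0, 0, -0.02]'

```text
time_s: 9.02
tcp_pos: [0.3295, 0.1875, 0.2117]
ee_rot: [[1.0, 0.013, 0.004], [0.013, -1.0, 0.008], [0.004, -0.008, -1.0]]
wrist_force: [1.0, -0.5, -0.0]
gripper_width: 0.271
```

```bash
python3 - <<'E'
from h import *
to((.36,.222,.20),Rail(2.5))
E
```

```text
t 9.025 shift [ 30.9 -34.   12.1] rv [-0.0075 -0.0042 -0.031 ] rows>= 0.76
```

>>> carry_out --commands '[15, -17, 5, -0.004, -0.002, -0.015, 15, -17, 5, -0.003, -0.002, -0.015, 0, 0, 0, 0, 0, 0]'

```text
time_s: 9.4
tcp_pos: [0.356, 0.2265, 0.2026]
ee_rot: [[0.998, 0.055, 0.002], [0.055, -0.998, 0.003], [0.002, -0.003, -1.0]]
wrist_force: [-0.1, -0.7, -0.7]
gripper_width: 0.273
```

```bash
python3 - <<'E'
from h import *
import pickle
s=sense();c=cam('wrist');im=capture('wrist');save(im,'w13.png');save(im,'w13a.png',(265,60,385,150),6.6);save(im,'w13b.png',(220,150,420,290),4);pickle.dump((s,c),open('w13.pkl','wb'))
print(s['time_s'],s['tcp_pos'],s['ee_rot'],proj('wrist',(.4386,.2235,.086),c))
E
```

```text
9.4 [0.35600133 0.22652247 0.20257079] [[ 0.9984995   0.05473828  0.00157242]
 [ 0.05473286 -0.99849556  0.00330629]
 [ 0.00175104 -0.00321527 -0.9999933 ]] [328.21301791 107.9633199 ]
```

View pics/w13a.png

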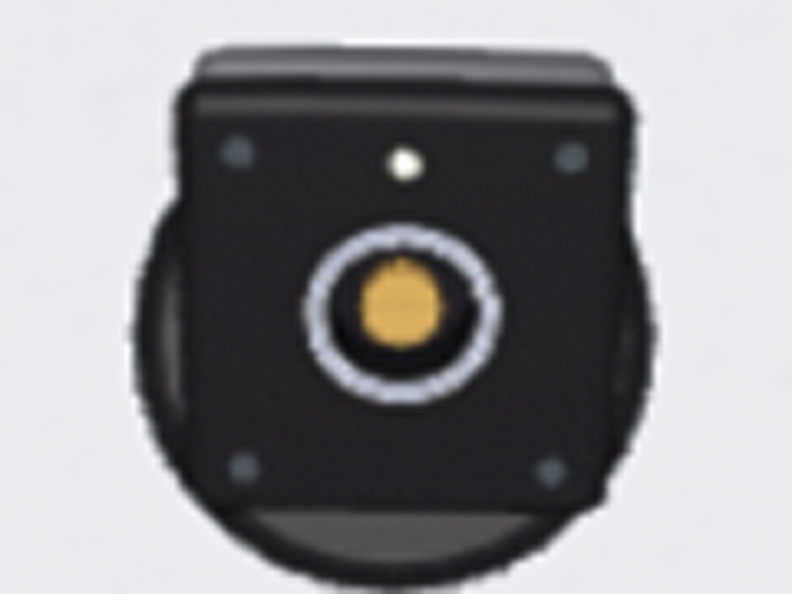

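View pics/w13b.png

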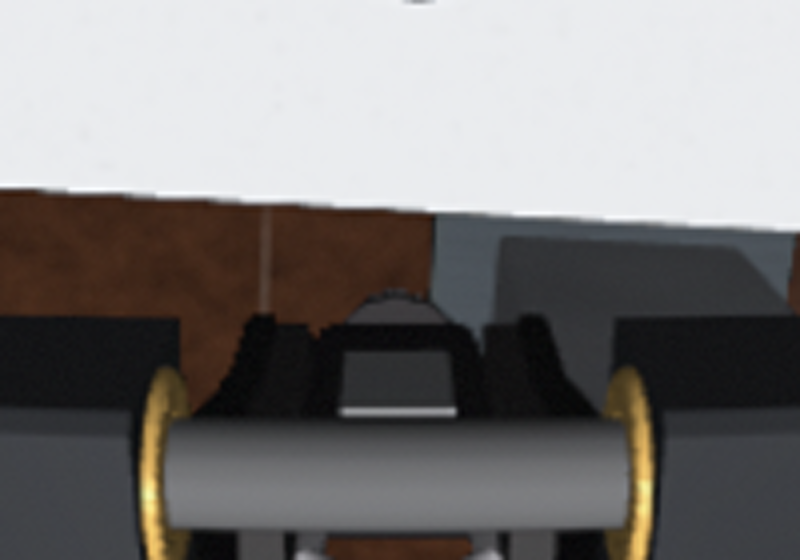

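```bash
python3 - <<'E'
from h import *
import pickle
np.set_printoptions(precision=4,suppress=True)
s,c=pickle.load(open('w13.pkl','rb'))
W=lambda x,y:(265+x/6.6,60+y/6.6)
print('cup',atz('wrist',W(403,314),.086,c))
# screws on tilted plane through cup
C=atz('wrist',W(403,314),.086,c)
n=np.array([-np.sin(.45),-np.sin(.45)*np.sin(.044),np.cos(.45)])
def pl(p):
    o,d=ray('wrist',W(*p),c); return o+d*((C-o)@n)/(d@n)
Q=[pl(p) for p in [(237,152),(571,157),(244,468),(552,470),(403,163)]];print(np.array(Q)-C)
for a,b in((0,1),(2,3)):
    d=Q[a]-Q[b];print('yaw',np.degrees(np.arctan2(-d[0],d[1])),np.linalg.norm(d))
for a,b in((0,2),(1,3),):
    d=Q[a]-Q[b];print('yaw',np.degrees(np.arctan2(d[1],d[0])),np.linalg.norm(d))
d=Q[4]-C;print('yaw',np.degrees(np.arctan2(d[1],d[0])))
p=s['tcp_pos'];R=s['ee_rot']
f=lambda q:((proj('wrist',p+R@np.array(q),c)-[220,150])*4).round()
print('button', f((.008,0,-.0092)),f((.0,-.008,-.0092)),f((.0,.008,-.0092)),'grip top loop',f((0,0,-.0092-.0725)),'grip bottomfront',f((.007,-.012,-.0092-.011)),f((.007,.012,-.0092-.011)),f((.007,-.012,-.0092-.055)),f((.007,.012,-.0092-.055)))
E
```

```text
cup [0.4389 0.2256 0.086 ]
[[ 0.0221  0.0253  0.0112]
 [ 0.0242 -0.0227  0.0112]
 [-0.0249  0.0232 -0.0115]
 [-0.0225 -0.0248 -0.0114]
 [ 0.0217  0.0014  0.0105]]
yaw 2.5096996607184034 0.048054871612143855
yaw 2.893264614242598 0.048054458473244833
yaw 2.532558144437132 0.05223181789240741
yaw 2.5305931285919163 0.0518744902697968
yaw 3.641338876998718
button [404. 281.] [353. 329.] [454. 329.] grip top loop [408. 572.] grip bottomfront [323. 311.] [485. 311.] [302. 439.] [511. 439.]
```

```bash
cat >> h.py <<'E'
C0=np.array([.4397,.2245,.086])
RD=Rail(2.6)@Ro.from_rotvec([0,.45,0]).as_matrix()
N=-RD[:,2]
def stand(h,C=C0): return to(C+N*(h-.0092),RD)
def incup(C=C0):
    s=sense();tip=s['tcp_pos']-s['ee_rot'][:,2]*.0092
    Cup=np.c_[-RD[:,0]*-1,-RD[:,1],N]
    print('tip in cup xyz mm',((tip-C)@np.c_[RD[:,0],-RD[:,1],N]*1e3).round(2),'ang',np.degrees(np.arccos(-s['ee_rot'][:,2]@N)).round(2),'F',s['wrist_force'].round(2),'w',(s['gripper_width']*87).round(1))
E
python3 - <<'E'
from h import *
stand(.04);incup()
E
```

```text
t 9.45 shift [70.4  5.9 89.1] rv [-0.0051  0.4485  0.0078] rows>= 2.41Traceback (most recent call last):
  File "<stdin>", line 2, in <module>
  File "h.py", line 43, in incup
    print('tip in cup xyz mm',((tip-C)@np.c_[RD[:,0],-RD[:,1],N]*1e3).round(2),'ang',np.degrees(np.arccos(-s['ee_rot'][:,2]@N)).round(2),'F',s['wrist_force'].round(2),'w',(s['gripper_width']*87).round(1))
                                                                                                                                                                           ^^^^^^^^^^^^^^^^^^^^^^^^^^^^^
AttributeError: 'float' object has no attribute 'round'
```

>>> carry_out --commands '[15, 1, 10, -0.001, 0.15, 0.002, 10, 1, 10, -0.001, 0.15, 0.002, 5, 1, 10, -0.001, 0.145, 0.002, 0, 0, 0, 0, 0, 0]'

```text
time_s: 9.95
tcp_pos: [0.3911, 0.2182, 0.1783]
ee_rot: [[0.905, 0.039, 0.423], [0.036, -0.999, 0.016], [0.423, 0.001, -0.906]]
wrist_force: [-0.3, -0.6, -0.7]
gripper_width: 0.273
```

```bash
sed -i "s/(s\['gripper_width'\]\*87).round(1)/round(s['gripper_width']*87,1)/" h.py; python3 - <<'E'
from h import *
stand(.04);incup()
E
```

```text
t 9.95 shift [ 4.8 -4.4 73.5] rv [ 0.0036  0.013  -0.0052] rows>= 1.18
tip in cup xyz mm [ -3.71  -4.04 113.54] ang 0.78 F [-0.27 -0.61 -0.71] w 23.7
```

>>> carry_out --commands '[3, -2, 20, 0.002, 0.007, -0.003, 2, -2, 25, 0.002, 0.006, -0.002, 0, 0, 25, 0, 0, 0, 0, 0, 4, 0, 0, 0]'

```text
time_s: 10.45
tcp_pos: [0.4354, 0.2283, 0.1213]
ee_rot: [[0.896, 0.039, 0.443], [0.028, -0.999, 0.032], [0.444, -0.016, -0.896]]
wrist_force: [0.2, -0.4, -0.6]
gripper_width: 0.274
```

```bash
python3 - <<'E'
from h import *
import pickle
stand(.04);incup()
s=sense();c=cam('wrist');im=capture('wrist');save(im,'w14.png');save(im,'w14b.png',(220,130,420,280),4);pickle.dump((s,c),open('w14.pkl','wb'))
im=capture('side');save(im,'s14.png',(160,130,270,220),7.2)
im=capture('top');save(im,'t14.png',(180,180,270,250),8)
incup()
E
```

```text
t 10.45 shift [-11.7   4.2   2.6] rv [-0.0118 -0.0096 -0.0124] rows>= 0.2
tip in cup xyz mm [11.6   3.89 42.8 ] ang 0.87 F [ 0.19 -0.41 -0.59] w 23.8
tip in cup xyz mm [11.81  4.92 43.93] ang 1.02 F [0.25 0.44 0.31] w 23.8
```

View pics/w14b.png

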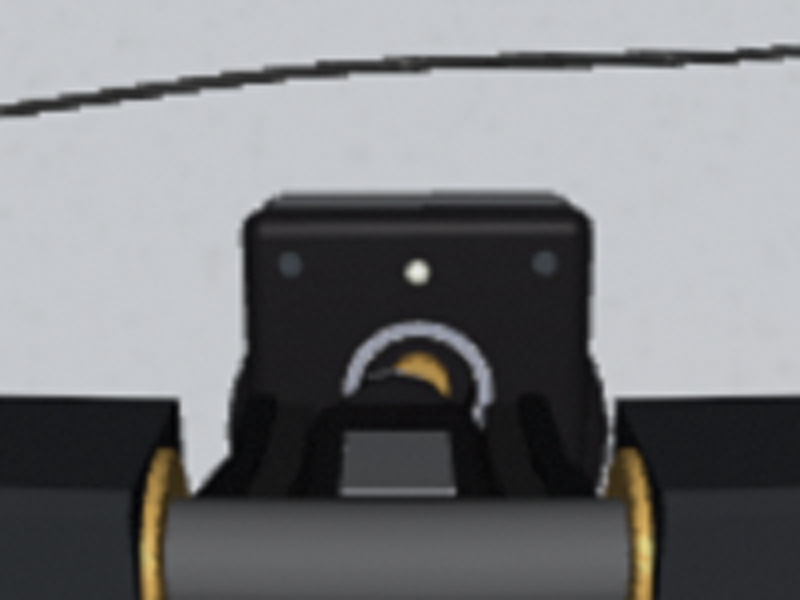

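View pics/s14.png

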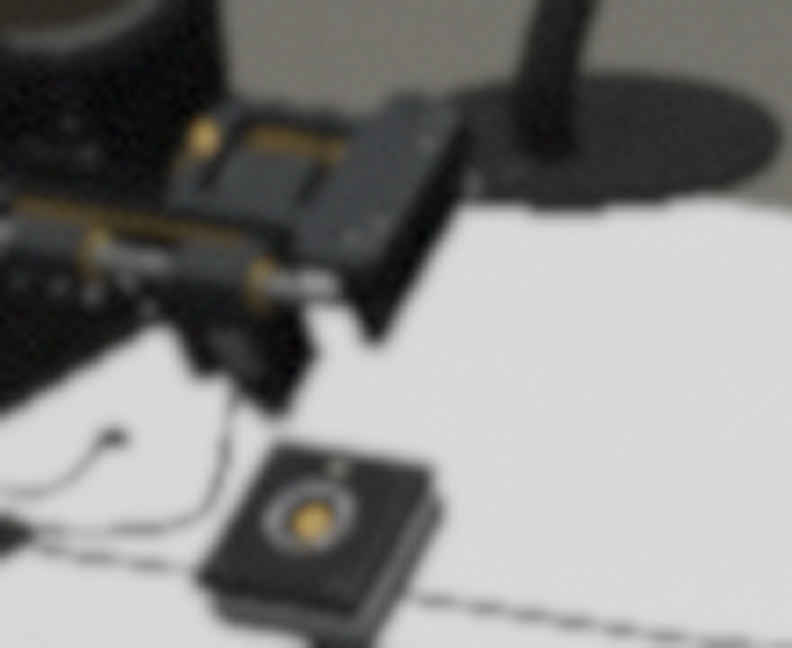

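View pics/t14.png

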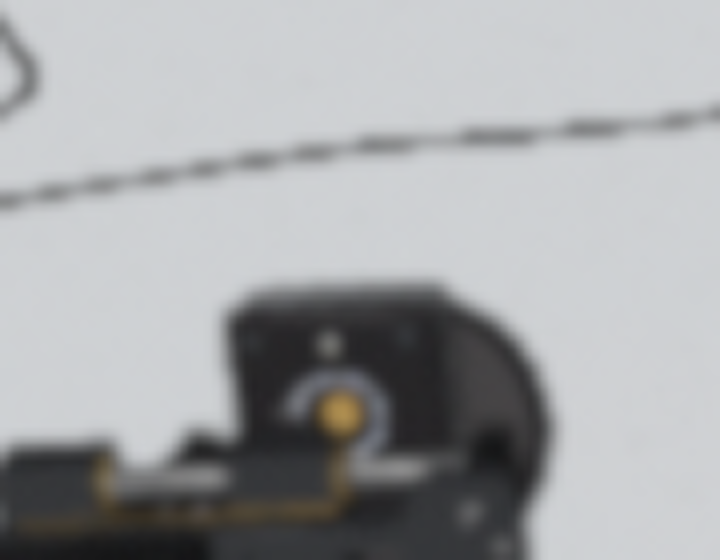

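```bash
python3 - <<'E'
from h import *
import pickle
s=sense();p=s['tcp_pos'];R=s['ee_rot']
g=lambda q:((proj('side',p+R@np.array(q))-[160,130])*7.2).round()
print('tip',g((0,0,-.0092)),'fingers',g((0,.012,-.03)),g((0,.02,-.03)),g((0,-.012,-.03)),'cup',((proj('side',C0)-[160,130])*7.2).round())
s,c=pickle.load(open('w14.pkl','rb'));p=s['tcp_pos'];R=s['ee_rot']
f=lambda q:((proj('wrist',q,c)-[220,130])*4).round()
print('button front', f(p+R@np.array((.008,0,-.0092))),'cup',f(C0),'ringtop',f(C0+RD[:,0]*.0135),'led',f(C0+RD[:,0]*.024))
stand(.03)
E
```

```text
tip [271. 411.] fingers [284. 377.] [304. 381.] [222. 366.] cup [306. 519.]
button front [403. 360.] cup [425. 389.] ringtop [425. 322.] led [424. 268.]
t 10.6 shift [-12.    5.4  13.7] rv [-0.014  -0.0111 -0.0122] rows>= 0.3
```

>>> carry_out --commands '[-6, 3, 0, -0.007, -0.006, -0.006, -5, 2, 4, -0.006, -0.005, -0.005, 0, 0, 4, 0, 0, 0, 0, 0, 0, 0, 0, 0]'

```text
time_s: 11.1
tcp_pos: [0.4296, 0.2256, 0.1126]
ee_rot: [[0.898, 0.046, 0.437], [0.039, -0.999, 0.024], [0.438, -0.004, -0.899]]
wrist_force: [0.3, -0.4, -0.5]
gripper_width: 0.278
```

```bash
sed -i 's/^N=-RD.*/&\nC0=C0+RD[:,0]*.0008/' h.py; python3 - <<'E'
from h import *
incup();stand(.02)
E
```

```text
tip in cup xyz mm [ 1.67  1.56 37.54] ang 0.3 F [ 0.28 -0.39 -0.48] w 24.2
t 11.1 shift [-1.8  1.7 17.5] rv [-0.004  -0.0033 -0.0013] rows>= 0.28
```

>>> carry_out --commands '[-1, 1, 6, -0.002, -0.002, 0, -1, 1, 6, -0.002, -0.001, 0, 0, 0, 5, 0, 0, 0, 0, 0, 0, 0, 0, 0]'

```text
time_s: 11.6
tcp_pos: [0.436, 0.2256, 0.0983]
ee_rot: [[0.899, 0.046, 0.435], [0.041, -0.999, 0.021], [0.435, -0.001, -0.9]]
wrist_force: [0.6, -0.1, -0.2]
gripper_width: 0.275
```

```bash
python3 - <<'E'
from h import *
incup();stand(.006)
import pickle
s=sense();c=cam('wrist');im=capture('wrist');save(im,'w15b.png',(220,130,420,280),4)
im=capture('side');save(im,'s15.png',(170,160,240,220),10)
p=s['tcp_pos'];R=s['ee_rot']
f=lambda q:((proj('wrist',q,c)-[220,130])*4).round()
print('button front', f(p+R@np.array((.008,0,-.0092))),'cup',f(C0),'ringtop',f(C0+RD[:,0]*.0135),'led',f(C0+RD[:,0]*.024))
g=lambda q:((proj('side',q)-[170,160])*10).round()
print('tip',g(p+R@np.array((0,0,-.0092))),'cup',g(C0))
incup()
E
```

```text
tip in cup xyz mm [ 1.25  1.3  21.83] ang 0.05 F [ 0.64 -0.07 -0.23] w 23.9
t 11.6 shift [-1.3  1.3 15.8] rv [-0.0009 -0.0004  0.0002] rows>= 0.25
button front [403. 360.] cup [410. 371.] ringtop [410. 297.] led [410. 237.]
tip [299. 359.] cup [327. 418.]
tip in cup xyz mm [ 1.19  1.49 22.04] ang 0.08 F [ 0.18  0.15 -0.38] w 23.6
```

View pics/w15b.png

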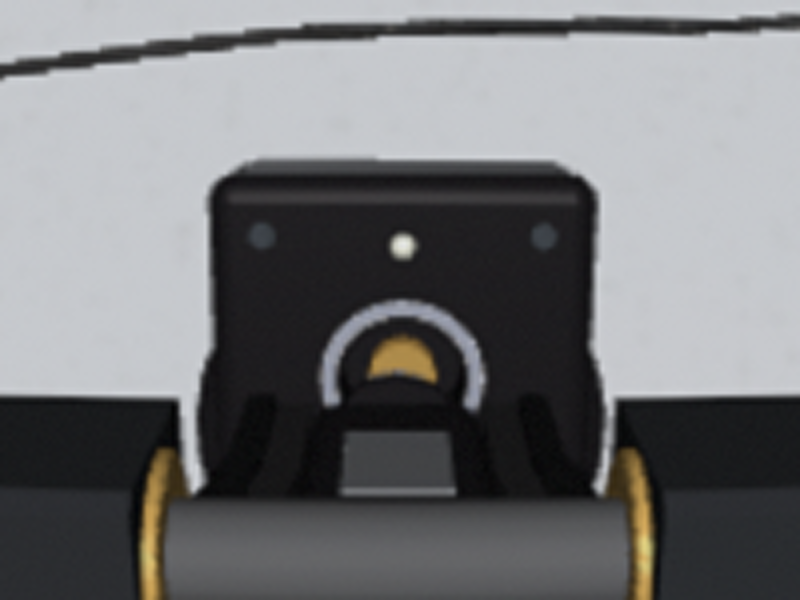

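View pics/s15.png

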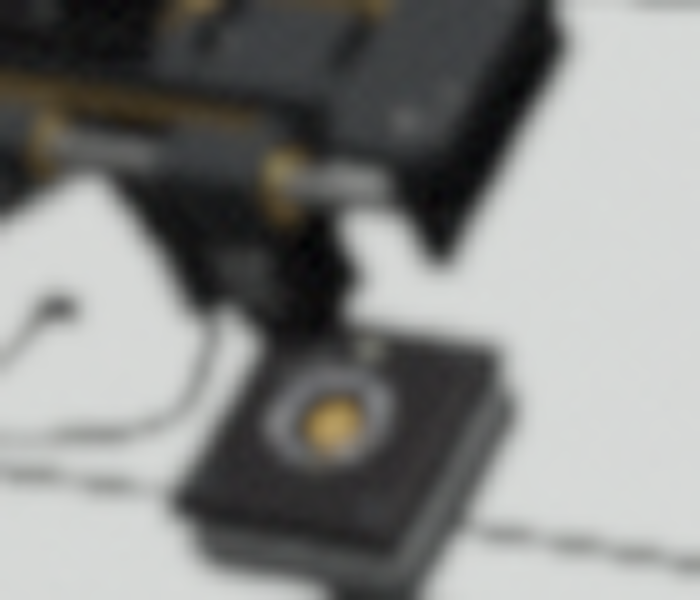

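>>> carry_out --commands '[0, 0.7, 5, 0, 0, 0, 0, 0, 5, 0, 0, 0, 0, 0, 4, 0, 0, 0, 0, 0, 0, 0, 0, 0]'

```text
time_s: 12.2
tcp_pos: [0.4439, 0.2284, 0.0894]
ee_rot: [[0.9, 0.047, 0.434], [0.042, -0.999, 0.021], [0.434, -0.001, -0.901]]
wrist_force: [-0.1, 0.1, -0.5]
gripper_width: 0.277
```

```bash
sed -i 's/^C0=C0+RD.*/C0=C0+RD[:,0]*.002-RD[:,1]*.0008/' h.py; python3 - <<'E'
from h import *
incup();stand(.004)
s=sense();c=cam('wrist');im=capture('wrist');save(im,'w16b.png',(220,130,420,280),4)
im=capture('side');save(im,'s16.png',(170,160,240,220),10)
incup()
E
```

```text
tip in cup xyz mm [ 3.43  2.9  10.39] ang 0.11 F [-0.06  0.06 -0.51] w 24.1
t 12.2 shift [-3.4  2.9  6.4] rv [-0.0018  0.0008  0.0015] rows>= 0.12
tip in cup xyz mm [ 3.42  3.06 10.58] ang 0.13 F [-0.47 -0.2   0.13] w 24.0
```

View pics/w16b.png

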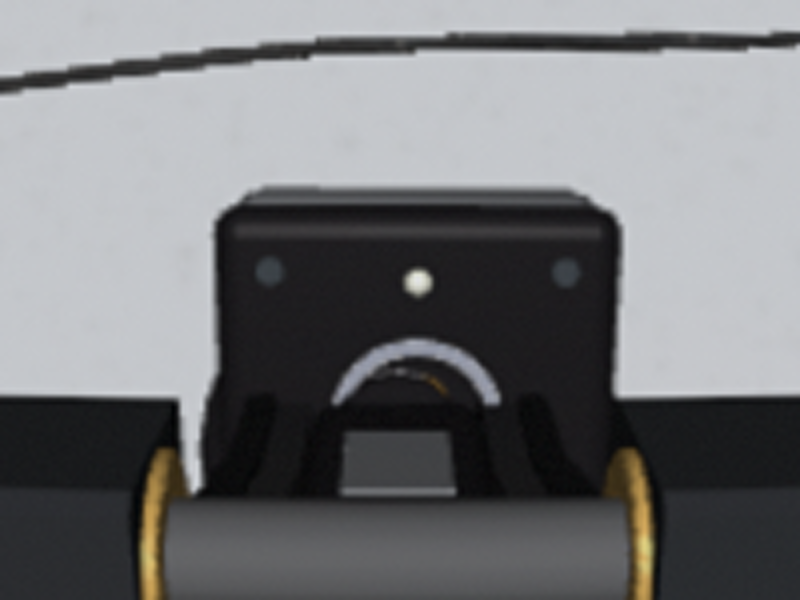

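View pics/s16.png

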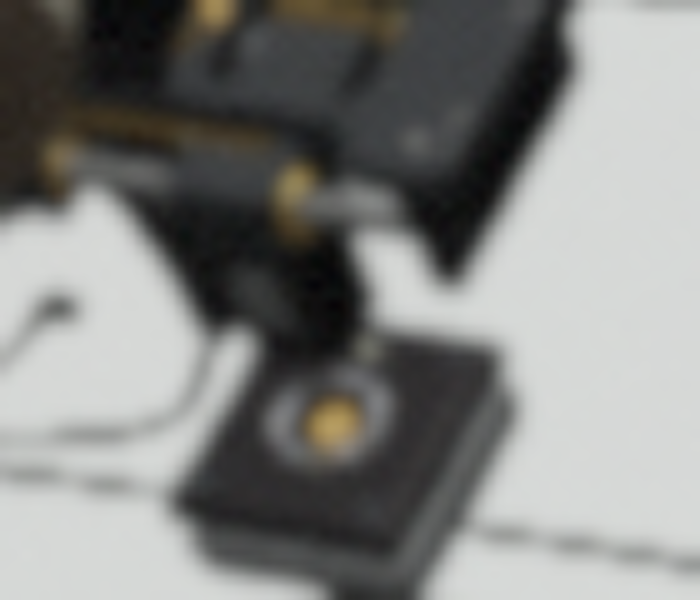

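>>> carry_out --commands '[-2, 1.5, 0, -0.001, 0, 0.001, -1.5, 1.5, 0, 0, 0, 0, 0, 0, 0, 0, 0, 0]'

```text
time_s: 12.68
tcp_pos: [0.4422, 0.2272, 0.0905]
ee_rot: [[0.901, 0.046, 0.432], [0.042, -0.999, 0.02], [0.433, 0.0, -0.902]]
wrist_force: [-0.4, 0.5, -0.1]
gripper_width: 0.267
```

```bash
python3 - <<'E'
from h import *
incup();stand(.004)
E
```

```text
tip in cup xyz mm [ 2.38  1.76 12.13] ang 0.15 F [-0.39  0.5  -0.08] w 23.3
t 12.675 shift [-2.3  1.8  8.1] rv [-0.0004  0.0027  0.0009] rows>= 0.14
```

>>> carry_out --commands '[-1.5, 1.2, 2, 0, 0.001, 0, -1.5, 1.2, 2, 0, 0.001, 0, -1.3, 1.2, 2, 0, 0, 0]'

```text
time_s: 13.05
tcp_pos: [0.4446, 0.2265, 0.0867]
ee_rot: [[0.902, 0.046, 0.43], [0.042, -0.999, 0.018], [0.43, 0.002, -0.903]]
wrist_force: [0.8, -0.1, -0.0]
gripper_width: 0.273
```

```bash
python3 - <<'E'
from h import *
incup();stand(.004)
E
```

```text
tip in cup xyz mm [2.85 1.   7.7 ] ang 0.32 F [ 0.82 -0.07 -0.03] w 23.7
t 13.05 shift [-2.8  1.   3.7] rv [0.0019 0.0053 0.0014] rows>= 0.08
```

>>> carry_out --commands '[-3.5, 1, 1, 0.001, 0.004, 0.001, -3, 0.8, 1, 0.001, 0.002, 0.001]'

```text
time_s: 13.3
tcp_pos: [0.4441, 0.2275, 0.086]
ee_rot: [[0.902, 0.043, 0.43], [0.04, -0.999, 0.016], [0.43, 0.003, -0.903]]
wrist_force: [-1.1, 0.6, -0.9]
gripper_width: 0.272
```

```bash
python3 - <<'E'
from h import *
incup();stand(.004)
E
```

```text
tip in cup xyz mm [2.15 2.04 7.25] ang 0.36 F [-1.08  0.64 -0.94] w 23.6
t 13.3 shift [-2.1  2.   3.3] rv [ 0.0036  0.0051 -0.0014] rows>= 0.07
```

>>> carry_out --commands '[-4, 4, 2, 0.003, 0.006, -0.001]'

```text
time_s: 13.42
tcp_pos: [0.4454, 0.2266, 0.0861]
ee_rot: [[0.901, 0.044, 0.431], [0.041, -0.999, 0.016], [0.431, 0.003, -0.902]]
wrist_force: [-0.0, -0.0, -0.3]
gripper_width: 0.273
```

```bash
python3 - <<'E'
from h import *
incup();stand(.004)
E
```

```text
tip in cup xyz mm [3.28 1.05 6.76] ang 0.29 F [-0.02 -0.01 -0.31] w 23.8
t 13.425 shift [-3.2  1.   2.8] rv [0.0031 0.0041 0.    ] rows>= 0.07
```

```bash
cat >> h.py <<'E'
def avg(n=8,pic=None):
    T=[];J=[];F=[];A=[]
    for i in range(n):
        im=capture('wrist' if i%2==0 else 'side'); s=sense()
        tip=s['tcp_pos']-s['ee_rot'][:,2]*.0092
        T.append((tip-C0)@np.c_[RD[:,0],-RD[:,1],N]*1e3);F.append(s['wrist_force']);A.append(Ro.from_matrix(s['ee_rot'].T@RD).as_rotvec())
        if pic and i==n-2: save(im,pic+'w.png',(220,130,420,280),4)
        if pic and i==n-1: save(im,pic+'s.png',(170,160,240,220),10)
    print('t',s['time_s'],'tip',np.mean(T,0).round(2),'sd',np.std(T,0).round(2),'rv',np.mean(A,0).round(4),'F',np.mean(F,0).round(2),'along',round(np.mean(F,0)@N,2),'w',round(s['gripper_width']*87,1))
    print(np.round(T,1).tolist())
E
python3 - <<'E'
from h import *
avg(8,'a1')
E
```

```text
t 13.825 tip [3.4  0.85 6.8 ] sd [0.03 0.05 0.03] rv [ 0.0033  0.004  -0.0004] F [ 0.51  0.09 -0.2 ] along -0.4 w 23.9
[[3.4, 0.9, 6.8], [3.4, 0.8, 6.8], [3.4, 0.8, 6.8], [3.4, 0.8, 6.8], [3.4, 0.9, 6.8], [3.4, 0.9, 6.8], [3.4, 0.9, 6.8], [3.4, 0.9, 6.8]]
```

View pics/a1w.png

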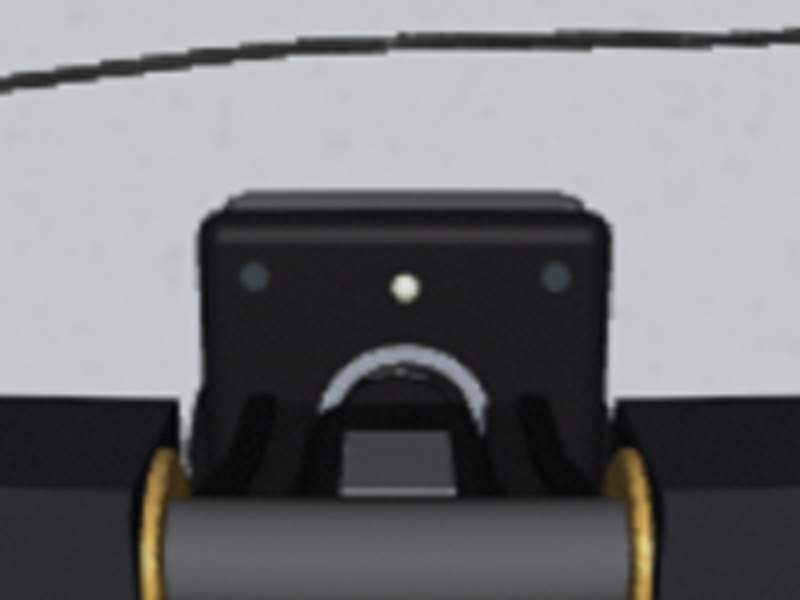

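```bash
python3 - <<'E'
from h import *
s=sense();print(s['joints'].round(2),s['effort'].round(2),s['joint_velocities'].round(3));stand(.004)
im=capture('side');save(im,'s17.png',(0,60,320,260),2.5)
E
```

```text
[ 37.59   6.75 -61.22  87.14 -14.5  -29.37] [-1.000e-02 -1.905e+01  1.267e+01  2.900e-01 -4.800e-01 -2.000e-02] [-0.056 -0.027  0.027 -0.052 -0.032  0.044]
t 13.825 shift [-3.3  0.9  2.8] rv [ 0.0032  0.004  -0.0004] rows>= 0.07
```

View pics/s17.png

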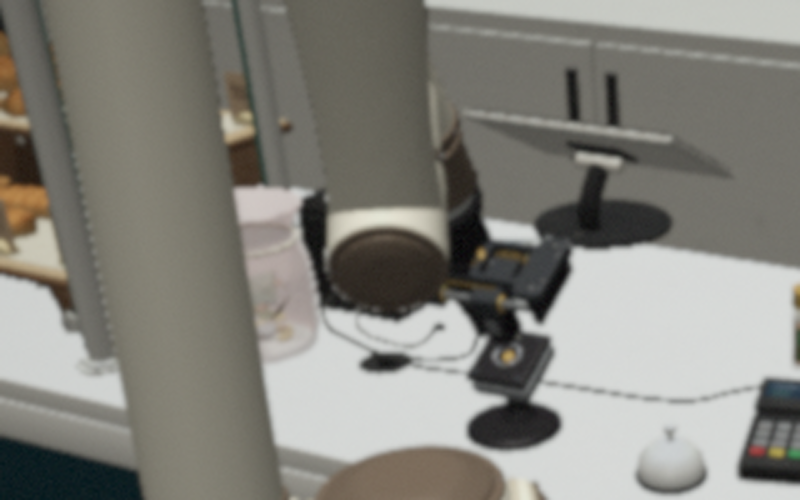

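```bash
cat > fit.py <<'E'
from h import *
import pickle
from scipy.optimize import least_squares
D=[]
for f in ('w1','w2','w3','w13','w14'):
    s=pickle.load(open(f+'.pkl','rb'))[0];D.append((s['joints'],s['tcp_pos'],s['ee_rot']))
s=sense();D.append((s['joints'],s['tcp_pos'],s['ee_rot']))
D.append((np.array([9.09633525e+01,2.20905414e+01,3.79935766e-01,-2.70443140e-02,-6.84100231e+01,-1.48177317e+01]),np.array([0.14948141,0.60618287,0.19066808]),np.array([[9.70865760e-01,-2.39623690e-01,-4.03437659e-04],[-2.39624002e-01,-9.70863469e-01,-2.11240998e-03],[1.14500590e-04,2.14753987e-03,-9.99997687e-01]])))
for d in D: print(d[0].round(1),d[1].round(3))
def rot(a,i):
    v=np.zeros(3);v[i]=a;return Ro.from_rotvec(v).as_matrix()
# axes at zero: j1 z, j2 y, j3 -y, j4 x, j5 -y , j6: x ; translations p1..p5,tool
def fk(q,P,sg=(1,1,-1,1,-1,1)):
    q=np.radians(q)*np.array(sg); ax=[2,1,1,0,1,0]
    t=np.array(P).reshape(7,3)
    R=np.eye(3);p=t[0].copy()
    for i in range(6):
        R=R@rot(q[i],ax[i]); p=p+R@t[i+1]
    return p,R
if __name__=='__main__':
    best=None
    for s4 in (1,-1):
     for s6 in (1,-1):
      sg=(1,1,-1,s4,-1,s6)
      # tool const rotation
      Rt=[fk(d[0],np.zeros(21),sg)[1].T@d[2] for d in D]
      M=Ro.from_matrix(Rt).mean().as_matrix()
      err=[np.degrees(np.linalg.norm(Ro.from_matrix(M.T@r).as_rotvec())) for r in Rt]
      print(sg,np.round(err,2),M.round(2).tolist())
E
python3 fit.py
```

```text
[ 74.3  -0.2 -24.7   0.1 -65.9   2.1] [0.257 0.322 0.214]
[  0.1   5.5 -13.4   0.4 -70.8  84. ] [ 0.455 -0.161  0.25 ]
[ -9.   22.2   1.7  -0.1 -69.6  90.4] [ 0.575 -0.253  0.198]
[ 54.7   1.1 -25.   -0.  -63.7  38.5] [0.356 0.227 0.203]
[ 48.4   2.5 -58.9  64.1 -20.2 -15.9] [0.435 0.228 0.121]
[ 37.6   6.8 -61.2  87.1 -14.5 -29.4] [0.445 0.226 0.086]
[ 91.   22.1   0.4  -0.  -68.4 -14.8] [0.149 0.606 0.191]
(1, 1, -1, 1, -1, 1) [ 94.35  71.19  83.7   24.94  23.16  23.13 127.99] [[-0.15, -0.17, 0.97], [0.15, -0.98, -0.15], [0.98, 0.12, 0.17]]
(1, 1, -1, 1, -1, -1) [ 14.53  14.49  14.7   14.7  113.56 159.69  14.69] [[-0.08, 0.01, 1.0], [-0.97, -0.24, -0.07], [0.24, -0.97, 0.03]]
(1, 1, -1, -1, -1, 1) [ 27.35 168.94 156.07 100.06   8.7   35.6    6.5 ] [[0.0, 0.0, 1.0], [-0.92, 0.39, -0.0], [-0.39, -0.92, 0.0]]
(1, 1, -1, -1, -1, -1) [0. 0. 0. 0. 0. 0. 0.] [[0.0, 0.0, 1.0], [-1.0, -0.0, 0.0], [0.0, -1.0, 0.0]]
```

```bash
cat >> fit.py <<'E'
SG=(1,1,-1,-1,-1,-1); MT=np.array([[0,0,1],[-1,0,0],[0,-1,0.]])
idx=[2,3, 8, 11,9,10, 13,14, 15,17]  # z0, a1x, L2z, t3z,t3x,t3y, t4y,t4z, t5x,t5z
A=[];b=[]
for q,p,R in D:
    cols=[]
    for i in idx:
        P=np.zeros(21);P[i]=1;cols.append(fk(q,P,SG)[0])
    A.append(np.array(cols).T);b.append(p)
A=np.vstack(A);b=np.hstack(b)
x,res,rk,sv=np.linalg.lstsq(A,b,rcond=1e-6)
if __name__=='__main__':
    print(x.round(4),rk,sv.round(3),'maxres',abs(A@x-b).max())
PP=np.zeros(21);PP[idx]=x
def FK(q):
    p,R=fk(q,PP,SG);return p,R@MT
E
python3 fit.py|tail -2
```

```text
[ 0.1606 -0.      0.5649  0.      0.4218 -0.     -0.1598 -0.      0.3373
  0.    ] 10 [5.591 4.497 3.636 1.556 1.313 1.015 0.316 0.113 0.065 0.016] maxres 1.9953434182706786e-09
```

```bash
cat > ik.py <<'E'
from fit import *
LO=np.array([-179.83,-69.29,-61.27,-181.25,-171.15,-177.46]);HI=np.array([179.83,118.12,80.66,117.63,-9.14,177.46])
def solve(h,w=1.0,spin=None,starts=60,m=1.5):
    T=C0+N*h;rng=np.random.default_rng(0);out=[]
    def r(q):
        p,R=FK(q);e=[(p-R[:,2]*.0092-T)*1e3,np.degrees(np.cross(R[:,2],-N))*w,[max(0,20*(R[:,2]@N))]]
        return np.hstack(e)
    for k in range(starts):
        q0=rng.uniform(LO,HI)
        s=least_squares(r,q0,bounds=(LO+m,HI-m))
        p,R=FK(s.x);out.append((s.cost,s.x,np.degrees(np.arccos(np.clip(-R[:,2]@N,-1,1))),np.linalg.norm(p-R[:,2]*.0092-T)*1e3))
    return sorted(out,key=lambda o:o[0])
if __name__=='__main__':
    for h in (-.005,.03,.08):
        print('h',h);seen=[]
        for o in solve(h):
            if o[0]>20: continue
            k=tuple((o[1][:5]/6).round())
            if k in seen: continue
            seen.append(k);print(round(o[0],4),o[1].round(1),'tilt',round(o[2],2),'pos',round(o[3],2))
            if len(seen)>9:break
E
python3 ik.py | grep -v '^\['
```

```text
h -0.005Traceback (most recent call last):
  File "ik.py", line 16, in <module>
    for o in solve(h):
             ~~~~~^^^
  File "ik.py", line 10, in solve
    s=least_squares(r,q0,bounds=(LO+m,HI-m))
    return func(*args, **kwargs)
    raise ValueError("Initial guess is outside of provided bounds")
ValueError: Initial guess is outside of provided bounds
```

```bash
sed -i 's/rng.uniform(LO,HI)/rng.uniform(LO+2,HI-2)/' ik.py; python3 ik.py | grep -v '^\['
```

```text
h -0.005
3.6937 [ 41.1   8.7 -59.8  77.2 -15.7  87.1] tilt 2.69 pos 0.38
h 0.03
0.1833 [ 47.4   4.  -59.8  66.6 -19.3 176. ] tilt 0.6 pos 0.08
h 0.08
0.0 [ 58.   -2.  -55.7  47.  -29.3 114.4] tilt 0.0 pos 0.0
```

```bash
cat > ik2.py <<'E'
from ik import *
q=sense()['joints']
for m in (1,2.5,4,6):
  for h in (.006,-.005):
    T=C0+N*h
    def r(q):
        p,R=FK(q);return np.hstack([(p-R[:,2]*.0092-T)*1e4,np.degrees(np.cross(R[:,2],-N)),[.002*(q[5]+29)]])
    lo=LO+.3;lo[2]=LO[2]+m;hi=HI-2
    s=least_squares(r,np.clip(q,lo+.1,hi-.1),bounds=(lo,hi))
    p,R=FK(s.x);z=R[:,2];c=np.c_[RD[:,0],-RD[:,1],N].T@(-z)
    print(m,h,s.x.round(1),'keyaxis in cup',c.round(3),'tilt',np.degrees(np.arccos(c[2])).round(2))
E
python3 ik2.py | grep -v '^\['
```

```text
1 0.006 [ 42.    7.1 -60.3  76.4 -16.2 -29. ] keyaxis in cup [0.027 0.014 1.   ] tilt 1.73
1 -0.005 [ 39.6   8.6 -60.3  81.  -15.1 -29. ] keyaxis in cup [0.036 0.019 0.999] tilt 2.3
2.5 0.006 [ 45.4   7.5 -58.8  67.2 -17.8 -29. ] keyaxis in cup [0.046 0.02  0.999] tilt 2.86
2.5 -0.005 [ 43.6   9.  -58.8  70.4 -16.7 -29. ] keyaxis in cup [0.056 0.025 0.998] tilt 3.51
4 0.006 [ 47.7   7.8 -57.3  60.  -19.1 -29. ] keyaxis in cup [0.063 0.023 0.998] tilt 3.86
4 -0.005 [ 46.2   9.3 -57.3  62.4 -18.  -29. ] keyaxis in cup [0.073 0.028 0.997] tilt 4.51
6 0.006 [ 49.8   8.2 -55.3  52.2 -20.7 -29. ] keyaxis in cup [0.085 0.026 0.996] tilt 5.08
6 -0.005 [ 48.5   9.7 -55.3  53.9 -19.5 -29. ] keyaxis in cup [0.095 0.029 0.995] tilt 5.72
```

```bash
cat >> h.py <<'E'
CF=np.c_[RD[:,0],-RD[:,1],N]
_z=-CF@(np.array([.062,.025,1])/np.linalg.norm([.062,.025,1])); _y=RD[:,1]-_z*(RD[:,1]@_z);_y/=np.linalg.norm(_y)
RT=np.c_[np.cross(_y,_z),_y,_z]
def go(h,x=0,y=0):
    s=sense(); incup(); print(s['joints'].round(1))
    return to(C0+CF@np.array([x,y,h])+RT[:,2]*.0092,RT)
E
python3 - <<'E'
from h import *
go(.012)
E
```

```text
tip in cup xyz mm [3.36 0.94 6.82] ang 0.29 F [-1.13  0.57 -0.65] w 23.8
[ 37.6   6.8 -61.2  87.1 -14.5 -29.4]
t 13.875 shift [-3.9  1.2 -5.2] rv [-0.0217 -0.0579 -0.0012] rows>= 0.33
```

>>> carry_out --commands '[-1.5, 0.5, -3, -0.008, -0.03, 0, -1.5, 0.5, -2, -0.008, -0.028, 0, -1, 0.2, 0, -0.006, 0, 0]'

```text
time_s: 14.25
tcp_pos: [0.4409, 0.2245, 0.0895]
ee_rot: [[0.924, 0.033, 0.382], [0.04, -0.999, -0.009], [0.381, 0.023, -0.924]]
wrist_force: [-0.6, 0.4, -0.9]
gripper_width: 0.272
```

```bash
python3 - <<'E'
from h import *
go(.006)
E
```

```text
tip in cup xyz mm [ 1.11 -0.61 11.81] ang 3.7 F [-0.59  0.39 -0.87] w 23.6
[ 48.9   7.2 -56.8  57.7 -20.3 -10.5]
t 14.25 shift [-0.8 -0.8  5.8] rv [ 0.001  -0.0027 -0.0025] rows>= 0.1
```

>>> carry_out --commands '[-0.5, -0.5, 2, 0, -0.002, 0, -0.4, -0.4, 2, 0, 0, 0, 0, 0, 2, 0, 0, 0]'

```text
time_s: 14.62
tcp_pos: [0.442, 0.2249, 0.0828]
ee_rot: [[0.924, 0.035, 0.38], [0.042, -0.999, -0.009], [0.38, 0.025, -0.925]]
wrist_force: [-0.3, 0.2, -0.7]
gripper_width: 0.274
```

```bash
python3 - <<'E'
from h import *
go(.002)
avg(2,'a2')
c=cam('wrist');s=sense();p=s['tcp_pos'];R=s['ee_rot']
f=lambda q:((proj('wrist',q,c)-[220,130])*4).round()
print('button front', f(p+R@np.array((.008,0,-.0092))),'cup',f(C0),'ringtop',f(C0+CF[:,0]*.0135),'led',f(C0+CF[:,0]*.024))
E
```

```text
tip in cup xyz mm [-0.72 -0.27  5.3 ] ang 3.8 F [-0.32  0.23 -0.69] w 23.8
[ 47.4   7.9 -57.6  61.4 -19.  -12.9]
t 14.625 shift [ 0.9 -0.4  3.2] rv [ 0.0018 -0.0013 -0.0004] rows>= 0.05
t 14.725 tip [-0.82 -0.52  5.17] sd [0.06 0.03 0.05] rv [0.0271 0.061  0.0003] F [ 0.5   0.09 -0.25] along -0.45 w 23.8
[[-0.9, -0.5, 5.1], [-0.8, -0.6, 5.2]]
button front [403. 360.] cup [399. 391.] ringtop [399. 312.] led [399. 248.]
```

View pics/a2w.png

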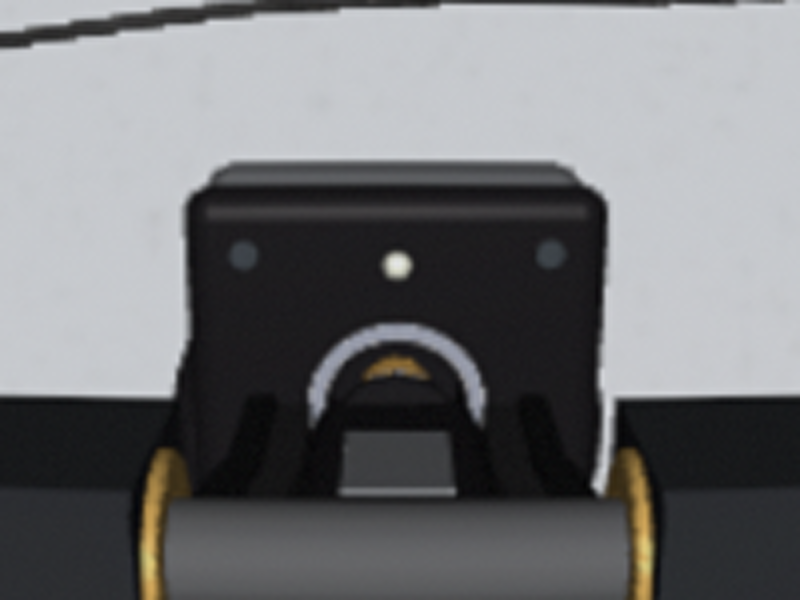

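View pics/a2s.png

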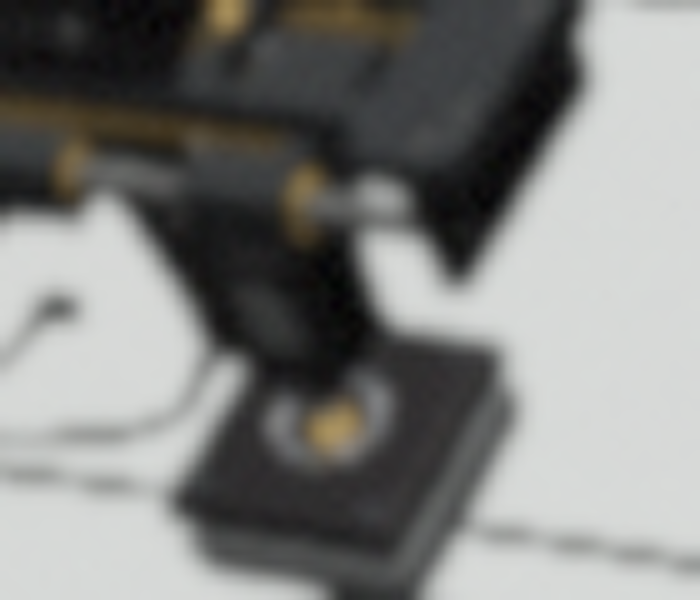

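>>> carry_out --commands '[0.8, 0, 2, 0, 0, 0, 0.4, 0, 2, 0, 0, 0]'

```text
time_s: 14.98
tcp_pos: [0.4449, 0.2244, 0.0794]
ee_rot: [[0.924, 0.034, 0.38], [0.041, -0.999, -0.01], [0.379, 0.025, -0.925]]
wrist_force: [-0.4, 0.1, -0.9]
gripper_width: 0.273
```

```bash
python3 - <<'E'
from h import *
go(-.002)
avg(2,'a3')
E
```

```text
tip in cup xyz mm [ 0.37 -0.92  0.92] ang 3.82 F [-0.39  0.15 -0.87] w 23.8
[ 46.2   8.4 -57.8  63.7 -18.3 -14.2]
t 14.975 shift [-0.2 -1.   2.9] rv [ 0.0023 -0.0011 -0.0013] rows>= 0.05
t 15.075 tip [ 0.29 -1.06  0.79] sd [0.01 0.05 0.05] rv [ 0.0276  0.0611 -0.0003] F [ 0.    0.2  -0.29] along -0.27 w 23.3
[[0.3, -1.0, 0.7], [0.3, -1.1, 0.8]]
```

View pics/a3w.png

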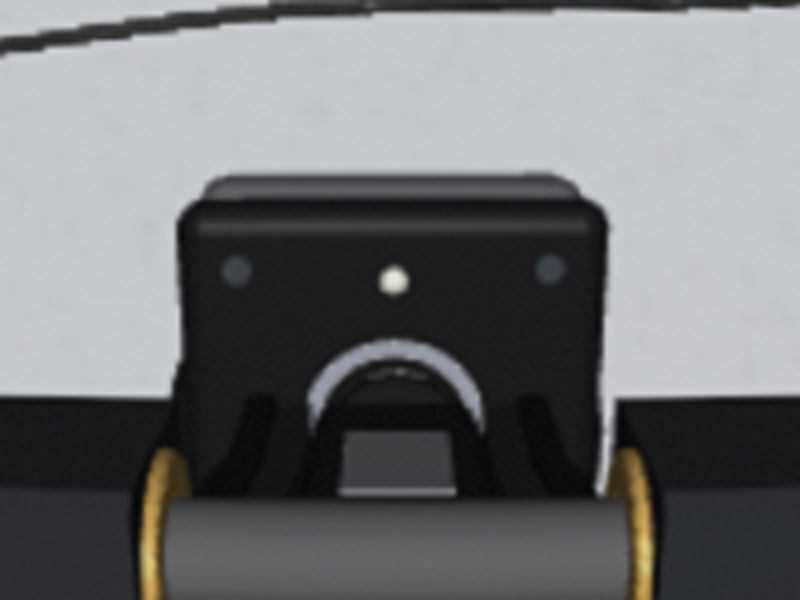

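>>> carry_out --commands '[-0.5, -0.5, 2, 0, 0, 0, -0.3, -0.3, 2, 0, 0, 0]'

```text
time_s: 15.32
tcp_pos: [0.4459, 0.2251, 0.0753]
ee_rot: [[0.924, 0.034, 0.38], [0.041, -0.999, -0.01], [0.38, 0.025, -0.925]]
wrist_force: [-0.1, -0.9, 1.2]
gripper_width: 0.27
```

```bash
python3 - <<'E'
from h import *
go(-.005)
avg(2,'a4')
E
```

```text
tip in cup xyz mm [-0.55 -0.25 -3.15] ang 3.81 F [-0.14 -0.95  1.2 ] w 23.5
[ 45.    8.9 -58.3  66.9 -17.5 -16.4]
t 15.325 shift [ 0.6 -0.3  1.8] rv [ 0.0027 -0.0014 -0.0013] rows>= 0.03
t 15.425 tip [-0.52 -0.26 -3.22] sd [0.02 0.   0.05] rv [ 0.0276  0.0606 -0.0003] F [-0.65  0.3   1.41] along 1.54 w 24.0
[[-0.5, -0.3, -3.3], [-0.5, -0.3, -3.2]]
```

View pics/a4w.png

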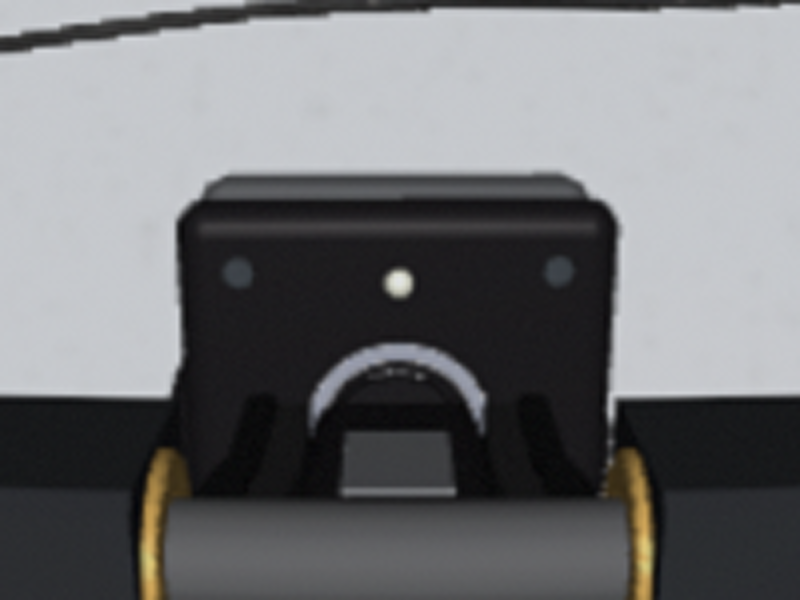

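View pics/a4s.png

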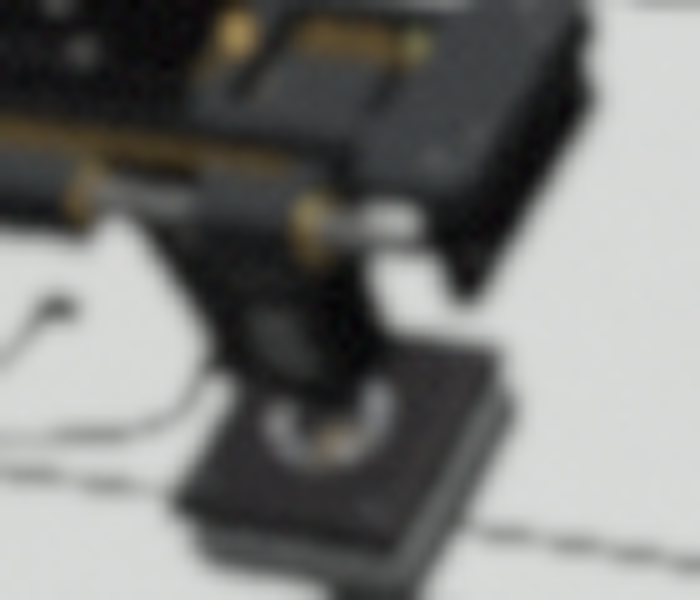

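```bash
python3 - <<'E'
from h import *
s=sense();p=s['tcp_pos'];R=s['ee_rot']
im=capture('side')
K=14;x0,y0=180,175
crop=cv2.resize(im[y0:y0+42,x0:x0+56],None,fx=K,fy=K,interpolation=cv2.INTER_CUBIC)[:,:,::-1].copy()
save(im,'s18.png',(180,175,236,217),14)
def circ(c,a,b,r,col):
    pts=[((proj('side',c+r*(np.cos(t)*a+np.sin(t)*b))-[x0,y0]+.5)*K-.5) for t in np.linspace(0,6.283,40)]
    cv2.polylines(crop,[np.int32(pts)],True,col,1)
circ(C0,CF[:,0],CF[:,1],.011,(0,255,0));circ(C0,CF[:,0],CF[:,1],.0135,(0,255,0))
for b,r,c in((.0092,.008,(0,0,255)),(.0177,.008,(0,128,255)),(.0177,.010,(255,0,0)),(.0202,.010,(255,0,0))):
    circ(p-R[:,2]*b,R[:,0],R[:,1],r,c)
cv2.imwrite('pics/s18o.png',crop)
E
```

```text
(no output)
```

View pics/s18.png

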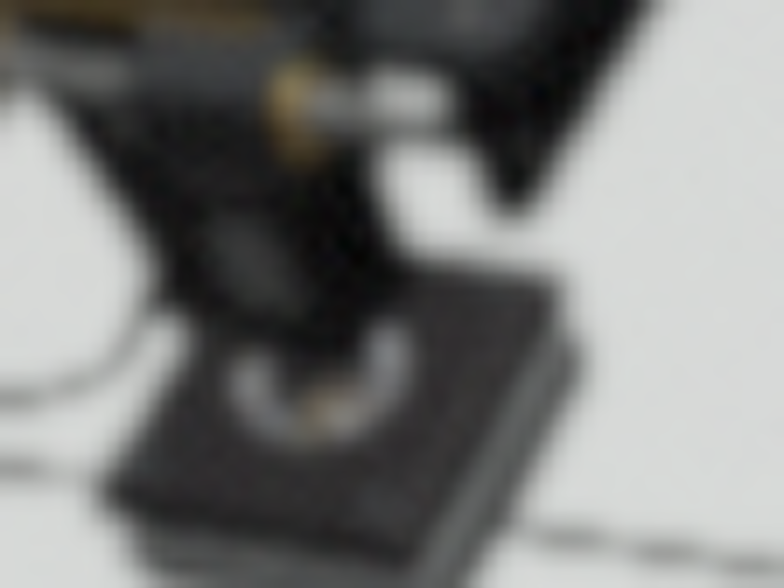

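View pics/s18o.png

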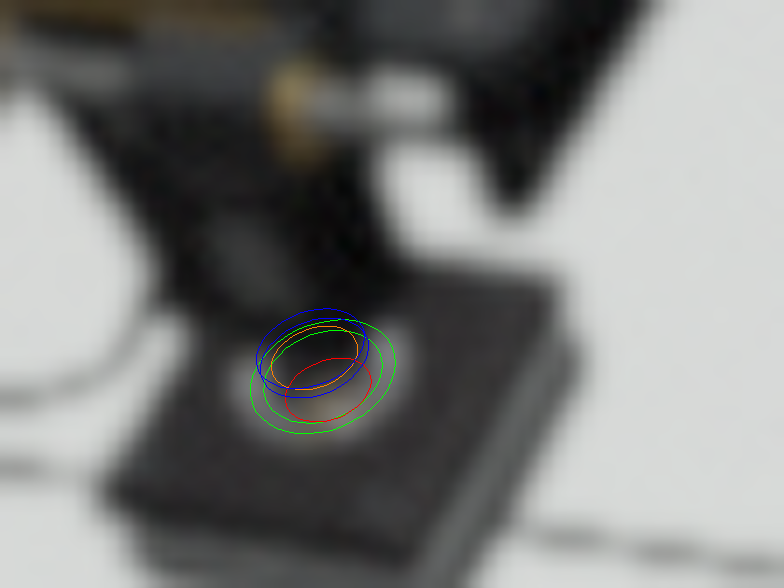

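>>> carry_out --commands '[0, 0, 2, 0, 0, 0, 0, 0, 1.5, 0, 0, 0]'

```text
time_s: 15.72
tcp_pos: [0.4473, 0.2251, 0.0724]
ee_rot: [[0.924, 0.034, 0.381], [0.041, -0.999, -0.01], [0.38, 0.025, -0.925]]
wrist_force: [-2.1, -0.4, 3.4]
gripper_width: 0.27
```

```bash
python3 - <<'E'
from h import *
go(-.005)
avg(6,'a5')
E
```

```text
tip in cup xyz mm [-0.52 -0.26 -6.41] ang 3.76 F [-2.09 -0.36  3.39] w 23.5
[ 43.8   9.2 -58.6  69.7 -16.8 -18.1]
t 15.725 shift [ 0.4 -0.2 -1.4] rv [ 0.0022 -0.0021 -0.0013] rows>= 0.02
t 16.025 tip [-0.5  -0.27 -6.42] sd [0.02 0.01 0.04] rv [ 0.0271  0.06   -0.0006] F [-1.9  -0.58  3.35] along 3.85 w 24.0
[[-0.5, -0.3, -6.5], [-0.5, -0.3, -6.4], [-0.5, -0.3, -6.4], [-0.5, -0.3, -6.4], [-0.5, -0.3, -6.4], [-0.5, -0.2, -6.4]]
```

View pics/a5w.png

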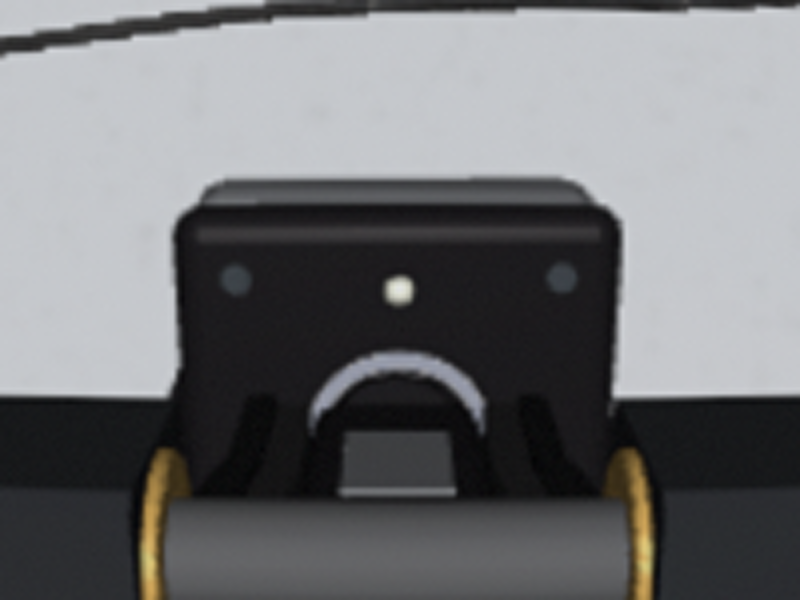

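```bash
python3 - <<'E'
from h import *
im=capture('side');save(im,'s19.png',(170,130,470,280),2.6);s=sense();print(s['time_s'],s['wrist_force'],s['gripper_width']*87);incup()
E
```

```text
16.075 [-2.279195   -1.35544784  2.79098054] 23.794953185319027
tip in cup xyz mm [-0.54 -0.27 -6.39] ang 3.77 F [-2.28 -1.36  2.79] w 23.8
```

View pics/s19.png

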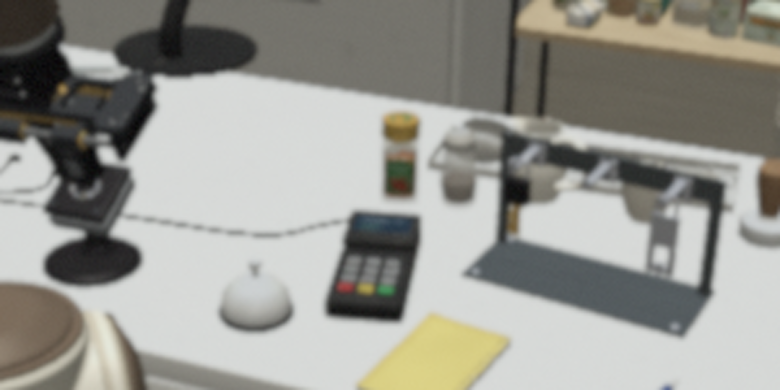

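The picture shows the cupboard key and the opener still on their hooks and the middle hook empty. The bell and pad look untouched, and the key sits in the cup. I'm handing in.

```bash
python3 -c "
from station import *
print(finish_job());print(sense()['wrist_force'])"
```

```text
the job is handed in; nothing more can be done
None
the job is handed in; nothing more can be done
```

I lifted the contact key off the middle hook, carried it to the reader and handed the job in at about 16 s, with the fingers still holding it in the cup. The hand-in gave no verdict.

**Last checks**
- **Button position:** the tip was within about 1 mm of the cup's axis by my estimate and about 6 mm below its mouth.
- **Push:** the force along the axis averaged about 3.9 N (about 4.2 N after the resting offset). From the stated spring values, that means the contact is pushed in about 4 mm.
- **Hold:** the grip opening read 24 mm, which is the key's width, and the arm was steady.
- **Everything else:** the last picture shows the cupboard key and the bottle opener still hanging. The bell and the pad look undisturbed.

**What failed or disagreed**
- **First grasp too high:** the fingertips sit about 30 mm short of the reported TCP in both the wrist and side pictures. The first close caught the wire loop, reading 20 mm, so I opened, went lower and regripped the grip.
- **Key not fully square:** holding it exactly on the cup's axis ran joint 3 into its limit. I tilted it about 3.8° off the axis, inside the 10° allowed.
- **Cup position:** the camera estimates of the cup's centre differed by 1 to 3 mm. I judged the final centring from the wrist picture, and the spring force rising as expected agreed with it.

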